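Press a tin's lid home and ease the lever back up

TASK

One tin in the goods tray has its push-on lid standing proud: take it out, stand it in the nest of the lever press with the lid still up, and pull the press handle down until the lid is fully home. Let the sprung arm rise slowly and under control all the way to its upper stop, never letting it fly up, then stand the tin back upright in the tray. Leave the other goods standing where they are.

Things in the scene. Friction and masses are not known exactly. Their poses are not given: they have to be found in the camera images.
- tin_mid (a point): Centre of the task's tin: loose, upright, bare metal with a paper label band, 48 mm diameter, 70 mm tall with its lid home, 0.12 to 0.27 kg; point 35 mm above its underside, z along its axis. Only this tin's flat metal lid stands proud, with a narrower steel neck showing under it. The lid does not come off; grip the tin below it, no higher than 25 mm above this point
- tin_lid (a joint): How far the tin's push-on lid (48 mm diameter, 10 mm deep) stands proud of home, in m: 0.006 to 0.008 at the start, 0 when fully home. The lid's top is 70 mm + this value above the tin's underside. A stiff friction fit: about 22 N straight down pushes it home, and it stays where it is pushed
- press_nest (a point): Centre of the lever press's nest, on its base plate's top (14 mm above the bench): a raised rim 58 mm inside, 68 mm outside, 5 mm high, in which the tin stands. x points from the handle side to the column, y left, z up. Base plate 130 mm wide, from 70 mm in front (-x) to 175 mm behind the nest. The press is fixed and faces the robot, turned up to 0.25 rad
- press_pivot (a point): Hinge axis of the press arm (along the press's y), 120 mm behind (+x of) and 107 mm above the nest point; axes as the nest's. The column's cheek plates, 58 mm wide over both, stand round it from 23 mm in front to 48 mm behind, up to 142 mm above the bench
- press_grip (a point): Middle of the press handle: a black cross-bar, 24 mm diameter, 130 mm long along the press's y, at the end of the arm, 260 mm from the pivot. The arm (a bar 22 mm wide) joins it here from behind, so pinch it from above on one of its free halves, centred 38 mm from this point. At rest it is 307 mm above the bench and 61 mm in front of the nest; pressed, 121 mm above the bench and 140 mm in front
- foot_pad (a point): Centre of the underside of the press's round black foot, 36 mm diameter, 120 mm from the pivot, 37 mm below the middle line of the arm (20 mm deep). Sprung: gives up to 9 mm above 30 N. At rest this point is 181 mm above the bench over the nest, too low for an upright gripper: go in and out tilted 35 to 50 degrees, from the front under the handle or from a side
- press_arm (a joint): Press arm angle, rad: 0 at rest (0.80 above level, upper stop), growing downwards; 0.80 is level, foot flat on a closed lid; then the sprung foot gives, up to the end, 0.86. A spring lifts the arm: 2 N at the handle at the top, 7 N low down, 10 N more while a lid goes down. Let go low it flies up at several rad/s; under 1 rad/s is slow; letting go within 0.05 of the top is harmless
- tray: Cut-down cardboard goods tray, fixed, 190 (x) x 330 (y) x 30 (z) mm outside, walls and floor 5 mm, origin under its centre, turned up to 0.2 rad. The tin, the jar and the can stand in it in a row along its y, at about -100, 0 and +100 mm, in any order
- jar_mid (a point): Centre of a bystander: squat amber glass jar with a metal cap, 58 mm diameter, 78 mm tall, in the tray; point 39 mm above its underside
- can_mid (a point): Centre of a bystander: short plain can with a label, 60 mm diameter, 60 mm tall, in the tray; point 30 mm above its underside
- bottle_mid (a point): Centre of a bystander: green glass bottle, 60 mm diameter, 205 mm tall, narrowing to the neck above 127 mm, under 34 mm wide above 165 mm, standing on the bench at one side of the press; point 102.5 mm above its underside
- tape_mid (a point): Centre of a bystander: roll of brown packing tape lying flat on the bench at the other side of the press, 80 mm diameter, 48 mm high; point 24 mm above the bench
Not all that is in view belongs to the job. Leave any black or green look-alike of the part that bears tin_mid alone.

How it is judged:
By the outcome, as a careful person would: the job done as asked, in the order asked, and still so for the second after the job is handed in, with the robot touching nothing.
It also fails if it takes over 72 s, if anything falls off the work surface, if the arm or the gripper's body presses on something with over 40 N, if the wrist force passes 120 N, or if a joint passes its speed limit or range.

ROBOT

A 6-joint arm with a two-finger parallel gripper is mounted at the origin on the work surface. World frame = base frame: x ahead of the robot, y to its left, z up, the work surface at z = 0. Lengths are in m, angles in rad, forces in N, time in s.
With the tool pointing down it reaches from about 0.35 to 0.775 m from the base axis. Payload 5.5 kg.
Tool frame: the origin (TCP) lies at the very end of the fingers, on their centre line; the grasp point (between the pads) lies 19 mm behind it; z points along the fingers, y is the direction in which the jaws open and shut (so a half turn about z gives the same grasp; the last joint's range is limited). The gripper opens to 85 mm and grips with 20 to 120 N. Pads are 22 mm wide; open, the fingers measure 114 mm over their backs; the gripper's body (76 mm by 85 mm) begins 54 mm behind the grasp point. The pads swing forward as they close: fully open they stand 13 mm farther back than shut.
Start: joints at [-1.265, 0.313, 0.046, 1.304, 0, 1.431], TCP at [0.248, -0.519, 0.231] pointing down, gripper open.
Joint ranges: [-2.76, 2.76], [-0.86, 1.69], [-1.03, 1.26], [-2.2, 2.34], [-1.47, 1.5], [-3.14, 3.14]. Speed limits (rad/s): [2.57, 2.57, 3.14, 3.14, 3.14, 3.14].

INTERFACE

Orientations are given as a unit quaternion [w, x, y, z].
In Python, from workcell import get_state, read_camera, hand_in, find_in, silhouettes gives the robot as it stands. The module is installed in compiled form; this text tells all that it offers.
- The arm moves only by the tool send_rows, never from a script. Its argument "deltas" is a list that holds one entry, the list of rows, each a list of 6 numbers: the shift along the world's x, y, z in cm, then the turn, a rotation vector about the world's x, y, z in degrees. In form: [[[dx, dy, dz, wx, wy, wz], ...]]. A call has 1 to 12 rows; each row is the pose to reach, as a shift and turn from the pose commanded when the call began; what a row does not reach only later rows make up. A row lasts 1/10 s, in which the tool goes at most 50 mm and 8.59 degrees, less where a joint would pass 70% of its speed; a pose out of reach is approached as far as the arm can. A call with a gripper value outside its range is refused whole. "jaw" is the opening, from -1 (shut) to 1 (fully open), so that 0 is half open, set as the call begins (left out, the last holds). The fingers move at their own pace and stop on an object; "force" is the grip in N (left out, the last holds). Time passes only in rows, so rows that repeat a pose let the fingers close. It gives the time, the measured TCP pose, the force and the opening at its end, in the units of the state.
- get_state(): the state, without advancing time (a new reading comes with each control period).
- read_camera(name): name is "scene" or "top"; returns a dict with "img" (400x640x3 uint8, red, green, blue), "z_map" (400x640 float32, m along the optical axis (not along the pixel's ray), 0 where there is no reading), "vfov" (degrees; the focal length in pixels is half the picture's height over the tangent of half this angle, whatever the lens; pixels are square), "cx", "cy" (the principal point, pixels), "R" (3x3) and "t" (3): a world point X has camera coordinates R X + t. Camera axes: x right, y down, z forward; pixel columns grow to the right and rows downward; lengths in m; the calibration is good to about 2 mm. A picture is of the moment at which its call begins.
- hand_in(): hands the job in, once; it reports no verdict.
Trained networks look in a picture, given as the dict that the camera call returned (one of the last four; its "shot" number tells which), for a name from the list of things; names that differ only in an ending like _2 or _b are one class to them, and where a whole thing is asked for, a point or a joint stands for the part that bears it (a point fixed in the world has none). Each returns a list of dicts, best first, with "conf" (0 to 1); they miss things now and then, are a little off and sometimes report something else, mostly with a low value. They report only what shows in the picture. A call takes as long as a camera call. They do not tell look-alikes from the thing itself.
- find_in(picture, thing): "box" ([centre column, centre row, width, height] in pixels, round what is visible of it).
- silhouettes(picture, thing): "mask" (400x640 bool, what is visible of it) and "box" ([centre column, centre row, width, height] in pixels, round what is visible of it).
The state is a dict: "clock": time; "joint_pos": joint angles; "qvel": joint speeds; "tau": joint torques, N m; "tcp_pos": TCP position; "orientation": TCP orientation; "wrist_force": force on the tool from outside, world axes, zero at the start; "ft_torque": the same for the moment, N m; "finger_gap": finger opening in m.
Only numpy, scipy, OpenCV 4.12 (cv2) and the standard library are available. Lean on these libraries where they do the work, as an engineer would, in place of code of your own. Each camera call takes 0.05 s, during which the arm holds its last target.

## Working session

There is one attempt and no reset: what is moved stays moved. The work goes in short steps, Python scripts to look and compute and a tool call to move; the robot and the scene stay as the last step left them, time stands still between calls to the robot, and variables do not carry over. Pictures are saved under pics/ and viewed, and the job is handed in when it is done.

Besides the shell and the picture viewer there is one more tool, called in YAML: its name, and indented under it one key for each argument. send_rows: Moves the arm, as the interface text tells. Its arguments: {"type":"object","properties":{"deltas":{"type":"array","items":{"type":"array","items":{"type":"array","items":{"type":"number"}}}},"jaw":{"type":"number"},"force":{"type":"number"}},"required":["deltas"]}

```bash
mkdir -p pics; cat > h.py <<'E'
import numpy as np, cv2
from workcell import *
def f_of(p): return 200/np.tan(np.radians(p['vfov'])/2)
def cloud(p):
    z=p['z_map'].astype(float); f=f_of(p)
    v,u=np.mgrid[0:400,0:640]
    c=np.stack([(u-p['cx'])/f*z,(v-p['cy'])/f*z,z],-1)
    W=(c-np.array(p['t']))@np.array(p['R'])
    W[z==0]=np.nan
    return W
def proj(p,X):
    c=np.array(p['R'])@np.array(X)+np.array(p['t']); f=f_of(p)
    return c[0]/c[2]*f+p['cx'],c[1]/c[2]*f+p['cy']
def save(p,n): cv2.imwrite('pics/'+n,p['img'][:,:,::-1])
E
python3 - <<'E'
from h import *
np.set_printoptions(precision=3,suppress=True)
s=get_state(); print(s)
for n in('scene','top'):
    p=read_camera(n); save(p,n+'0.png'); W=cloud(p)
    print(n,p['vfov'],p['cx'],p['cy'],'campos',-np.array(p['R']).T@np.array(p['t']))
    np.savez('pics/%s0.npz'%n,W=W,img=p['img'],R=p['R'],t=p['t'],vfov=p['vfov'],cx=p['cx'],cy=p['cy'])
    for th in['tin_mid','tin_lid','press_grip','foot_pad','press_arm','tray','jar_mid','can_mid','bottle_mid','tape_mid']:
        for r in silhouettes(p,th)[:3]:
            m=r['mask']; q=W[m]; q=q[~np.isnan(q[:,0])]
            if len(q): print(th,round(r['conf'],2),np.round(r['box']),'med',np.median(q,0),'lo',np.percentile(q,3,axis=0),'hi',np.percentile(q,97,axis=0))
E
```

```text
{'clock': 0.0, 'joint_pos': array([-1.265,  0.314,  0.045,  1.304,  0.   ,  1.431]), 'qvel': array([-0.001, -0.   ,  0.001,  0.002, -0.   ,  0.001]), 'tau': array([  0.   , -48.062,  29.854,   0.019,  -0.   ,  -0.   ]), 'tcp_pos': array([ 0.248, -0.518,  0.23 ]), 'orientation': array([-0.001,  0.975,  0.221, -0.   ]), 'wrist_force': array([-0.606, -0.96 ,  0.104]), 'ft_torque': array([ 0.028, -0.027, -0.033]), 'finger_gap': 0.08544819628486573}
scene 49.47890837253855 320.84528813296356 198.66804757499233 campos [ 1.417 -0.395  0.887]
tin_mid 0.98 [374. 234.  14.  29.] med [0.605 0.138 0.058] lo [0.571 0.122 0.006] hi [0.615 0.171 0.085]
tin_mid 0.87 [381. 204.  16.  28.] med [0.452 0.245 0.05 ] lo [0.426 0.231 0.003] hi [0.463 0.272 0.074]
tin_mid 0.65 [343. 210.  15.  27.] med [0.442 0.117 0.05 ] lo [0.411 0.1   0.004] hi [0.451 0.141 0.073]
tin_lid 0.65 [344. 203.  14.   9.] med [0.43  0.122 0.071] lo [0.36  0.101 0.005] hi [0.45  0.149 0.074]
tin_lid 0.51 [380. 195.  16.   7.] med [0.445 0.252 0.071] lo [0.424 0.233 0.064] hi [0.461 0.274 0.075]
tin_lid 0.43 [376. 226.  17.  14.]
[... 2419 characters left out ...]
1  0.088 -0.002] hi [0.705 0.405 0.031]
jar_mid 0.77 [220. 203.  23.  16.] med [0.62  0.338 0.081] lo [0.597 0.317 0.026] hi [0.644 0.365 0.087]
jar_mid 0.55 [411. 196.  53.  71.] med [ 0.559 -0.222  0.275] lo [ 0.508 -0.281  0.123] hi [ 0.711 -0.174  0.321]
can_mid 0.5 [249. 202.  22.  19.] med [0.614 0.24  0.063] lo [0.589 0.216 0.022] hi [0.639 0.268 0.071]
bottle_mid 0.84 [441. 188.  26.  27.] med [ 0.629 -0.366  0.133] lo [ 0.607 -0.393  0.011] hi [ 0.659 -0.349  0.207]
tape_mid 0.65 [344. 192.  27.  27.] med [ 0.644 -0.062  0.047] lo [ 0.605 -0.099  0.011] hi [ 0.679 -0.028  0.053]
tape_mid 0.65 [279. 209.  18.  16.] med [0.586 0.147 0.082] lo [0.567 0.128 0.075] hi [0.606 0.169 0.088]
```

View pics/scene0.png

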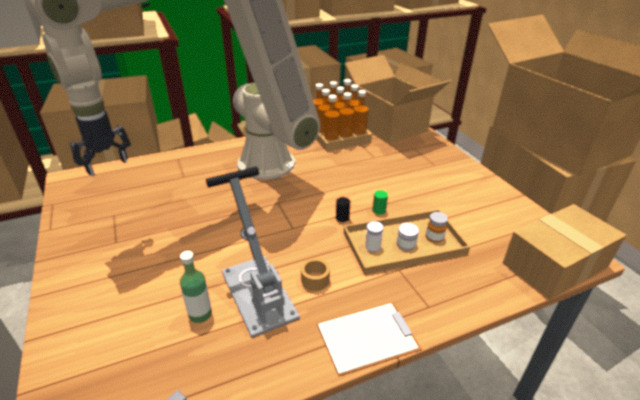

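View pics/top0.png

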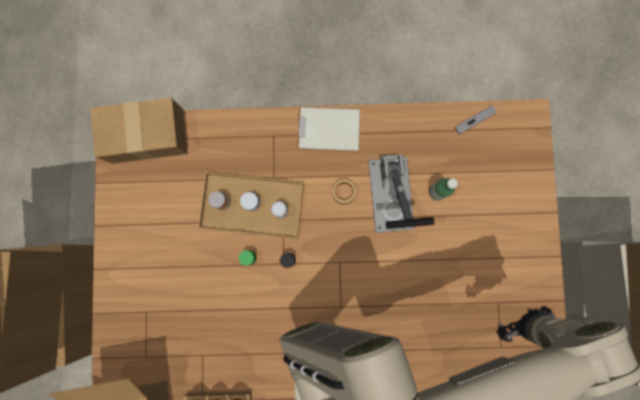

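The scene shows the metal tin at the tray's near end (374,234), with the can and jar beside it. The press, at (255,270), stands between the bottle and the tape, and the black and green look-alikes are behind the tray. Next I'll measure the press and tin precisely.

```bash
cat > fit.py <<'E'
from h import *
from scipy.optimize import least_squares
np.set_printoptions(precision=4,suppress=True)
for n in('scene','top'):
    d=np.load('pics/%s0.npz'%n); W=d['W'].reshape(-1,3); W=W[~np.isnan(W[:,0])]
    t=W[(W[:,0]>.2)&(W[:,0]<.9)&(abs(W[:,1])<.2)&(abs(W[:,2])<.006)]; print(n,'table z',np.median(t[:,2]))
    P=W[(W[:,0]>.4)&(W[:,0]<.85)&(W[:,1]>-.335)&(W[:,1]<-.11)]
    H=P[(P[:,2]>.297)&(P[:,0]<.56)]
    r=cv2.minAreaRect((H[:,:2]*1000).astype(np.float32)); print('handle',len(H),r,H.max(0),H.min(0)); 
    B=P[(P[:,2]>.009)&(P[:,2]<.02)]
    r=cv2.minAreaRect((B[:,:2]*1000).astype(np.float32)); print('base',len(B),r, cv2.boxPoints(r))
    for nm,c,zr in(('tin',(.586,.146),(.075,.095)),('jar',(.62,.338),(.078,.095)),('can',(.614,.24),(.058,.075)),('blk',(.423,.122),(.06,.085)),('grn',(.434,.252),(.06,.085)),('tape',(.644,-.062),(.04,.06))):
        m=(np.hypot(W[:,0]-c[0],W[:,1]-c[1])<.05)&(W[:,2]>zr[0])&(W[:,2]<zr[1]); q=W[m]
        r=cv2.minEnclosingCircle((q[:,:2]*1000).astype(np.float32)); print(nm,len(q),r,'z',np.median(q[:,2]), 'midbb',(q.max(0)+q.min(0))/2)
    T=W[(W[:,0]>.45)&(W[:,0]<.75)&(W[:,1]>.04)&(W[:,1]<.44)&(W[:,2]>.022)&(W[:,2]<.035)]
    r=cv2.minAreaRect((T[:,:2]*1000).astype(np.float32)); print('tray',len(T),r)
E
python3 fit.py
python3 - <<'E'
import cv2
a=cv2.imread('pics/scene0.png'); 
cv2.imwrite('pics/c1.png',cv2.resize(a[160:340,180:320],None,fx=4,fy=4,interpolation=cv2.INTER_CUBIC)[:600])
b=cv2.imread('pics/top0.png');cv2.imwrite('pics/c2.png',cv2.resize(b[140:250,350:480],None,fx=5,fy=5,interpolation=cv2.INTER_CUBIC))
E
```

```text
scene table z 0.0012349645650280524
handle 568 ((530.97705078125, -232.0313720703125), (35.63102340698242, 129.8350067138672), 0.1334531158208847) [ 0.5488 -0.1671  0.3224] [ 0.513  -0.297   0.2974]
base 2130 ((684.9087524414062, -215.72708129882812), (356.6136474609375, 157.56552124023438), 10.807229042053223) [[ 494.9923 -171.7751]
 [ 524.5366 -326.546 ]
 [ 874.8252 -259.679 ]
 [ 845.2809 -104.9082]]
tin 163 ((591.9910278320312, 145.12583923339844), 25.320697784423828) z 0.08316202386376625 midbb [0.5923 0.1444 0.0819]
jar 168 ((627.4161376953125, 341.7206115722656), 27.147815704345703) z 0.08408634038687363 midbb [0.6283 0.3415 0.0837]
can 210 ((622.31787109375, 243.68434143066406), 29.56698989868164) z 0.06610256411259144 midbb [0.6228 0.2431 0.0642]
blk 136 ((426.63531494140625, 121.32754516601562), 25.971067428588867) z 0.07062249749808919 midbb [0.4266 0.1229 0.0679]
grn 134 ((439.3254699707031, 251.7908935546875), 25.715869903564453) z 0.07069155508211952 midbb [0.4403 0.2519 0.0686]
tape 329 ((648.0209350585938, -66.51483917236328), 41.65867614746094) z 0.047990208174589405 
[... 667 characters left out ...]
 192 ((622.369384765625, 344.140869140625), 25.57624053955078) z 0.0830515532942691 midbb [0.6224 0.3439 0.0835]
can 226 ((617.2222290039062, 243.4094696044922), 28.984586715698242) z 0.06469128827836479 midbb [0.6171 0.2448 0.066 ]
blk 177 ((422.3534851074219, 125.0497055053711), 24.14166831970215) z 0.0698639185842681 midbb [0.422  0.125  0.0694]
grn 185 ((434.5382385253906, 256.005859375), 24.170015335083008) z 0.07000521883272694 midbb [0.4338 0.2559 0.0683]
tape 209 ((642.79931640625, -64.78397369384766), 39.71084976196289) z 0.04776322733992929 midbb [ 0.6427 -0.0645  0.0492]
tray 536 ((580.0430908203125, 248.72271728515625), (331.16339111328125, 245.45957946777344), 82.27457427978516)
```

View pics/c1.png

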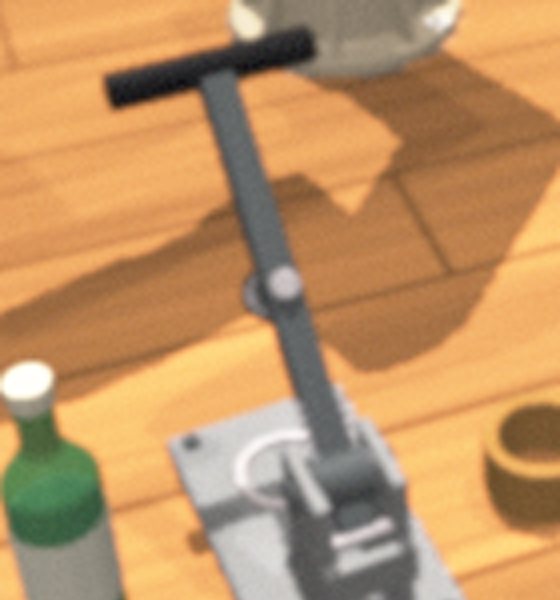

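View pics/c2.png

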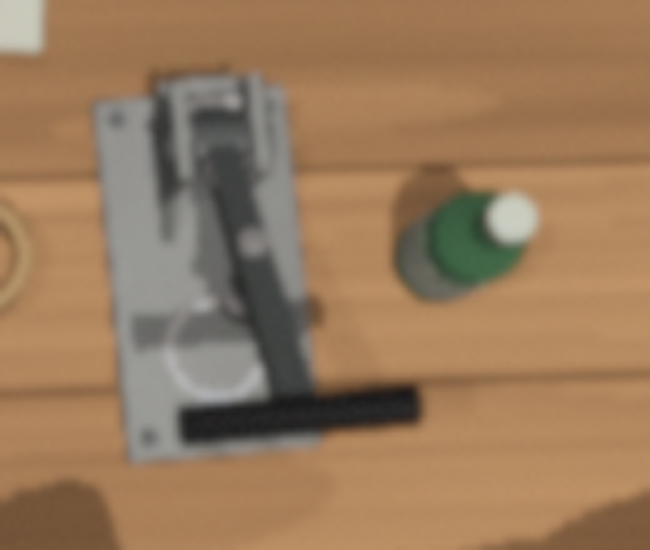

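```bash
cat > fit2.py <<'E'
from h import *
from scipy.optimize import least_squares
np.set_printoptions(precision=4,suppress=True)
def pt(o,x,y,z):
    c,s=np.cos(o[2]),np.sin(o[2]); return np.array([o[0]+c*x-s*y,o[1]+s*x+c*y,z])
D={n:dict(np.load('pics/%s0.npz'%n)) for n in('scene','top')}
obs={'top':[((97,100),(.175,.065,.014)),((285,87),(.175,-.065,.014)),((318,447),(-.07,-.065,.014)),((130,462),(-.07,.065,.014)),((182,424),(-.061,.065,.307)),((418,403),(-.061,-.065,.307)),((217,345),(0,0,.019))],
'scene':[((172,440),(-.07,-.065,.014)),((338,383),(-.07,.065,.014)),((108,92),(-.061,-.065,.307)),((312,43),(-.061,.065,.307))]}
sc={'top':(5,350,140),'scene':(4,180,160)}
def res(o,names):
    r=[]
    for n in names:
        k,a,b=sc[n]
        for (u,v),q in obs[n]:
            pu,pv=proj(D[n],pt(o,*q)); r+=[pu-((u+.5)/k-.5+a),pv-((v+.5)/k-.5+b)]
    return np.array(r)
for ns in(['top'],['scene'],['top','scene']):
    s=least_squares(res,[.58,-.22,0.05],args=(ns,)); print(ns,s.x,s.fun.reshape(-1,2))
E
python3 fit2.py
```

```text
['top'] [ 0.5801 -0.2275  0.0538] [[-0.4496 -0.2666]
 [ 0.466  -0.8653]
 [ 1.1402 -0.2675]
 [-0.3557 -0.0325]
 [-0.8002  0.1931]
 [ 0.1704  0.406 ]
 [-0.0277  0.6522]]
['scene'] [ 0.5833 -0.2254  0.0712] [[-1.5856 -0.415 ]
 [ 0.4918 -0.8157]
 [ 0.2808  1.0266]
 [ 0.6984  0.1374]]
['top', 'scene'] [ 0.5809 -0.227   0.0533] [[-0.5815 -0.5183]
 [ 0.3343 -1.0946]
 [ 0.9628 -0.5003]
 [-0.5331 -0.2885]
 [-1.0176 -0.1218]
 [-0.0473  0.1195]
 [-0.1925  0.4082]
 [-2.0222 -1.2433]
 [ 0.2756 -1.0846]
 [-0.2629  0.2854]
 [ 0.3906 -0.0905]]
```

send_rows:
  deltas:
    - [[4, 4, 10, 0, 0, 16], [15, 35, 17, 0, 0, 90], [15, 35, 17, 0, 0, 90], [15, 35, 17, 0, 0, 90], [15, 35, 17, 0, 0, 90], [15, 35, 17, 0, 0, 90], [15, 35, 17, 0, 0, 90], [15, 35, 17, 0, 0, 90], [15, 35, 17, 0, 0, 90], [15, 35, 17, 0, 0, 90], [15, 35, 17, 0, 0, 90], [15, 35, 17, 0, 0, 90]]
  jaw: 0.65
  force: 40

```text
clock: 2.3
tcp_pos: [0.3981, -0.1684, 0.4016]
orientation: [0.0, 0.533, 0.846, 0.0]
wrist_force: [-0.0, 0.5, -0.1]
finger_gap: 0.0701
```

send_rows:
  deltas:
    - [[20.2, 31.5, -20, -25.3, -40, 61], [20.2, 31.5, -20, -25.3, -40, 61], [20.2, 31.5, -20, -25.3, -40, 61], [20.2, 31.5, -20, -25.3, -40, 61], [20.2, 31.5, -20, -25.3, -40, 61], [20.2, 31.5, -20, -25.3, -40, 61], [20.2, 31.5, -20, -25.3, -40, 61], [20.2, 31.5, -20, -25.3, -40, 61], [20.2, 31.5, -20, -25.3, -40, 61], [20.2, 31.5, -20, -25.3, -40, 61], [20.2, 31.5, -20, -25.3, -40, 61]]

```text
clock: 3.4
tcp_pos: [0.5989, 0.1455, 0.2002]
orientation: [0.381, 0.002, 0.925, -0.001]
wrist_force: [-0.1, 0.5, -0.0]
finger_gap: 0.0703
```

```bash
cat > look.py <<'E'
import sys
from h import *
np.set_printoptions(precision=4,suppress=True)
tag,u0,v0,u1,v1,k=sys.argv[1],*map(int,sys.argv[2:7])
cam=sys.argv[7] if len(sys.argv)>7 else 'scene'
p=read_camera(cam); s=get_state()
np.savez('pics/%s.npz'%tag,W=cloud(p),img=p['img'],R=p['R'],t=p['t'],vfov=p['vfov'],cx=p['cx'],cy=p['cy'])
cv2.imwrite('pics/%s.png'%tag,cv2.resize(p['img'][v0:v1,u0:u1,::-1],None,fx=k,fy=k,interpolation=cv2.INTER_CUBIC))
print('tcp',s['tcp_pos'],s['orientation'],'q',s['joint_pos'],s['clock'],'tcp px',proj(p,s['tcp_pos']))
E
python3 look.py a1 300 120 500 270 4; python3 look.py a2 180 140 360 260 4 top
```

```text
tcp [0.6004 0.1454 0.2023] [ 0.3821  0.0017  0.9241 -0.0006] q [ 0.1657 -0.0593 -0.8013  0.0518 -0.119   0.1205] 3.45 tcp px (np.float64(379.6086978290701), np.float64(194.5768508721771))
tcp [0.6013 0.1453 0.2036] [ 0.3832  0.0016  0.9237 -0.0005] q [ 0.1653 -0.0599 -0.8001  0.0512 -0.1189  0.1199] 3.5 tcp px (np.float64(273.8375493442215), np.float64(200.35197876771662))
```

View pics/a1.png

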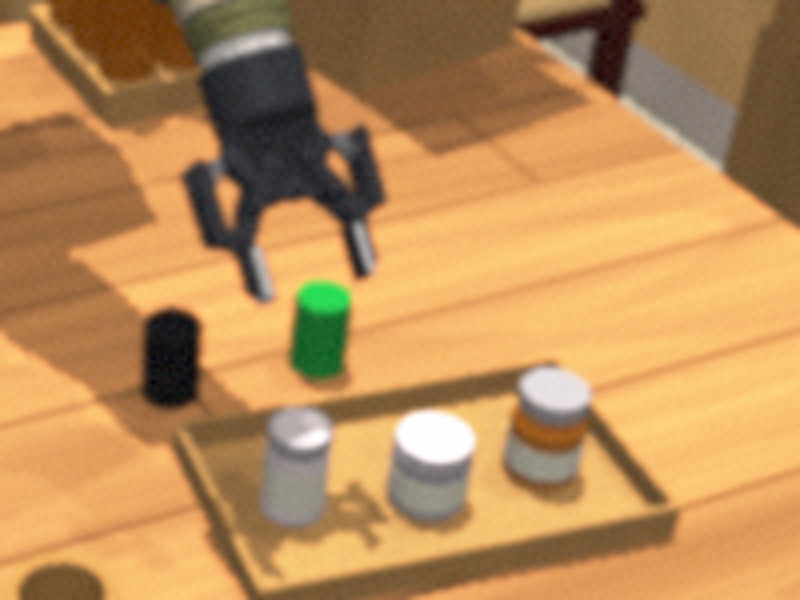

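View pics/a2.png

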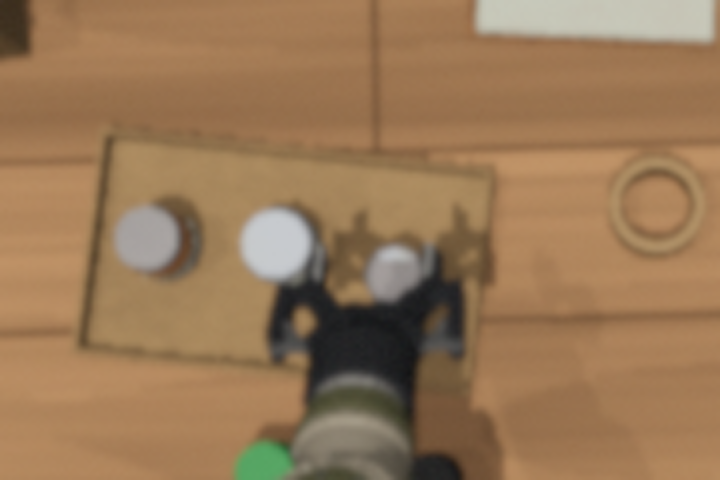

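```bash
python3 - <<'E'
from h import *
from scipy.optimize import least_squares
D={n:dict(np.load('pics/%s.npz'%n)) for n in('a1','a2')}
for P in([.587,.147,.0825],[.589,.1465,.0825]):
    for n in D: print(P,n,proj(D[n],P))
g=np.array([.6013,.1453,.2036])-.009*np.array([.707,0,-.707])
for n in D: print(n,'tips',proj(D[n],g))
for n,c in(('a1',(375,226)),('a2',(278.7,208))):
    s=least_squares(lambda q:np.array(proj(D[n],[q[0],q[1],.0825]))-c,[.59,.15]);print(n,s.x)
E
```

```text
[0.587, 0.147, 0.0825] a1 (np.float64(374.07560136897735), np.float64(225.4824636263102))
[0.587, 0.147, 0.0825] a2 (np.float64(278.0429660835613), np.float64(208.7856401195602))
[0.589, 0.1465, 0.0825] a1 (np.float64(374.26273786814255), np.float64(225.92841708526018))
[0.589, 0.1465, 0.0825] a2 (np.float64(278.18796206229143), np.float64(208.15674366884204))
a1 tips (np.float64(378.84345848168414), np.float64(191.22478409160686))
a2 tips (np.float64(273.61964637909557), np.float64(202.27833579897694))
a1 [0.59012193 0.1483213 ]
a2 [0.58945425 0.14485622]
```

send_rows:
  deltas:
    - [[0.1, 0.1, -3, 0, 0, 0], [0.1, 0.1, -7, 0, 0, 0], [0.1, 0.1, -11, 0, 0, 0], [0.1, 0.1, -14, 0, 0, 0], [0.1, 0.1, -16, 0, 0, 0], [0.1, 0.1, -16.7, 0, 0, 0], [0.1, 0.1, -16.7, 0, 0, 0], [0.1, 0.1, -16.7, 0, 0, 0]]

```text
clock: 4.3
tcp_pos: [0.6029, 0.147, 0.0363]
orientation: [0.384, 0.0, 0.923, -0.0]
wrist_force: [-0.5, -1.3, 0.4]
finger_gap: 0.0706
```

```bash
python3 look.py b1 330 160 480 270 5; python3 look.py b2 200 160 330 260 5 top
```

```text
tcp [0.6029 0.1471 0.0367] [ 0.3841  0.0003  0.9233 -0.0003] q [ 0.1682  0.295  -1.0145 -0.5201 -0.1199  0.1195] 4.35 tcp px (np.float64(375.4588387860831), np.float64(240.64658563317897))
tcp [0.6027 0.1472 0.0367] [ 0.3842  0.0001  0.9233 -0.0003] q [ 0.1684  0.2948 -1.015  -0.5204 -0.1198  0.1194] 4.4 tcp px (np.float64(279.4595741113481), np.float64(205.24757897225254))
```

View pics/b1.png

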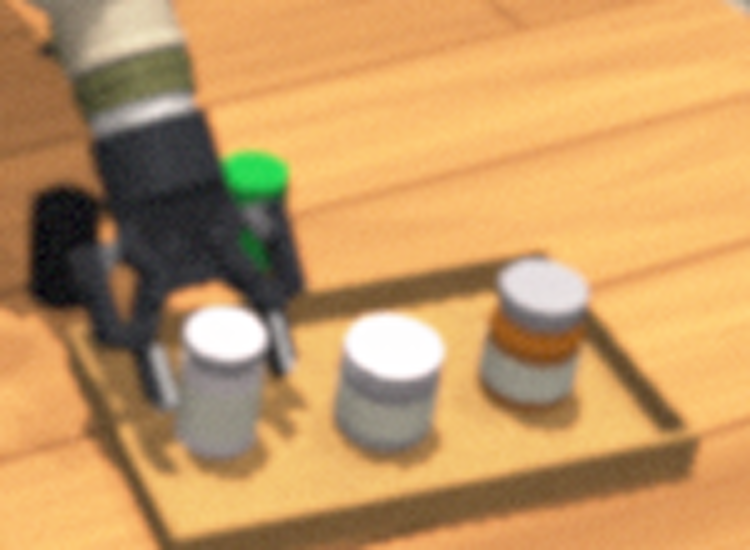

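View pics/b2.png

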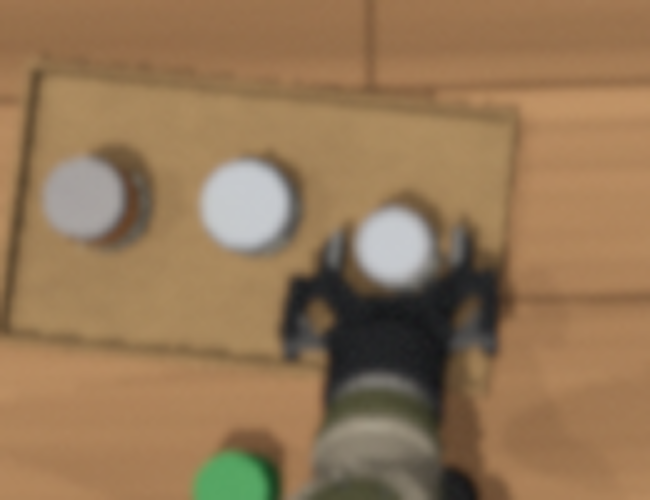

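send_rows:
  deltas:
    - [[-0.2, -0.1, -0.1, 0, 2.5, 0], [-0.2, -0.1, -0.1, 0, 5, 0], [-0.2, -0.1, -0.1, 0, 5, 0]]

```text
clock: 4.7
tcp_pos: [0.6019, 0.1465, 0.037]
orientation: [0.345, 0.0, 0.939, -0.0]
wrist_force: [0.5, 0.3, -0.4]
finger_gap: 0.0702
```

send_rows:
  deltas:
    - [[0, 0, 0, 0, 0, 0], [0, 0, 0, 0, 0, 0], [0, 0, 0, 0, 0, 0], [0, 0, 0, 0, 0, 0], [0, 0, 0, 0, 0, 0]]
  jaw: -0.2
  force: 40

```text
clock: 5.2
tcp_pos: [0.5992, 0.1464, 0.0343]
orientation: [0.343, -0.0, 0.939, -0.0]
wrist_force: [-4.3, -0.7, 8.4]
finger_gap: 0.0472
```

send_rows:
  deltas:
    - [[0, 0, 1, 0, 0, 0], [0, 0, 3, 0, 0, 0], [-1, -0.5, 6, 0, 0, 0], [-2, -3, 10, 0, 0, 0], [-4, -7, 12, 0, 0, 0], [-6, -11, 12, 0, 0, 0], [-8, -15, 12, 0, 0, 0], [-10, -18, 12, 0, 0, 0], [-10, -18, 12, 0, 0, 0]]

```text
clock: 6.1
tcp_pos: [0.4954, -0.0371, 0.1511]
orientation: [0.34, 0.003, 0.94, -0.002]
wrist_force: [0.5, 0.9, -2.9]
finger_gap: 0.0474
```

```bash
python3 look.py d1 280 130 430 240 5
cat > kin.py <<'E'
from h import *
from scipy.optimize import least_squares
np.set_printoptions(precision=4,suppress=True)
S=[([-1.265,.314,.045,1.304,0,1.431],[.248,-.518,.23]),([.1653,-.0599,-.8001,.0512,-.1189,.1199],[.6013,.1453,.2036]),([.1684,.2948,-1.015,-.5204,-.1198,.1194],[.6027,.1472,.0367])]
import sys
s=get_state(); S.append((list(s['joint_pos']),list(s['tcp_pos']))); print(S[-1],s['wrist_force'])
def fk(p,q):
    h,r0,L1,o1,L2,o2,L3=p
    a=q[1]+o1; b=q[1]-q[2]+o2; c=q[1]-q[2]+q[3]
    # angles: a,b measured from vertical/horizontal absorbed in offsets; c pitch below horizontal
    r=r0+L1*np.sin(a)+L2*np.cos(b); z=h+L1*np.cos(a)-L2*np.sin(b)
    t=np.array([np.cos(c)*np.cos(q[4]),np.sin(q[4]),-np.sin(c)*np.cos(q[4])])*L3
    x,y,zz=r+t[0],t[1],z+t[2]
    return np.array([np.cos(q[0])*x-np.sin(q[0])*y,np.sin(q[0])*x+np.cos(q[0])*y,zz])
s=least_squares(lambda p:np.concatenate([fk(p,q)-x for q,x in S]+[1e-3*(p-np.array([.25,0,.35,0,.35,0,.3]))]),[.25,0,.35,0,.35,0,.3])
print(s.x,np.array([fk(s.x,q)-x for q,x in S])*1000)
np.save('kin.npy',s.x)
E
python3 kin.py
```

```text
tcp [ 0.4968 -0.0358  0.1518] [ 0.3408  0.0025  0.9401 -0.0012] q [-0.3775 -0.2424 -1.0072  0.1448  0.2347 -0.2913] 6.15 tcp px (np.float64(304.0231008287236), np.float64(203.87664101883456))
([np.float64(-0.37753540200439634), np.float64(-0.2423572082682311), np.float64(-1.0071911992626308), np.float64(0.14480826226710816), np.float64(0.23470967472712828), np.float64(-0.2913087602845361)], [np.float64(0.49677737053070353), np.float64(-0.035836359562244034), np.float64(0.15175515610745674)]) [-0.3783  0.059  -1.3893]
[ 0.1571  0.078   0.4464  0.0147  0.3503 -0.2449  0.3396] [[-75.9577 -26.9573   1.5679]
 [  0.0542 -85.8174  -6.9073]
 [ 16.4112 -83.1106  -0.1686]
 [-17.7686 -69.1646   5.5081]]
```

View pics/d1.png

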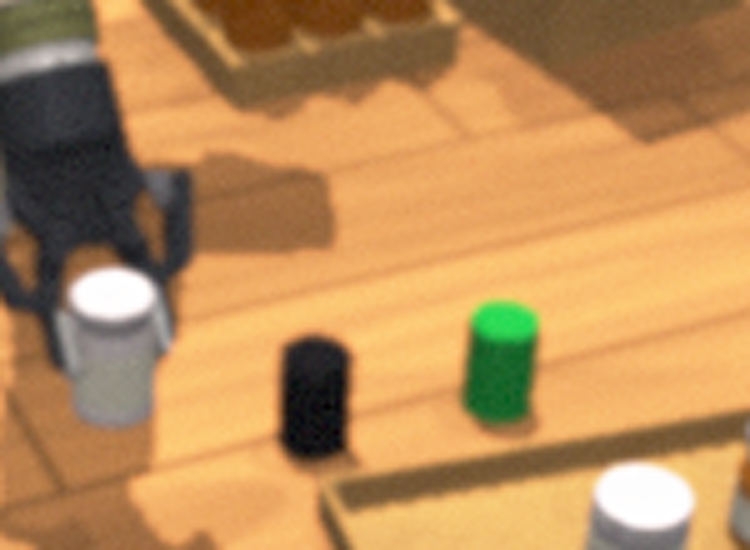

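```bash
cat > kin.py <<'E'
from h import *
from scipy.optimize import least_squares
np.set_printoptions(precision=4,suppress=True)
S=[([-1.265,.314,.045,1.304,0,1.431],[.248,-.518,.23]),([.1653,-.0599,-.8001,.0512,-.1189,.1199],[.6013,.1453,.2036]),([.1684,.2948,-1.015,-.5204,-.1198,.1194],[.6027,.1472,.0367]),([-.37754,-.24236,-1.0072,.1448,.2347,-.2913],[.49678,-.03584,.15176])]
def fk(p,q):
    h,r0,L1,o1,L2,o2,L3,d,e=p
    a=q[1]+o1; b=q[1]-q[2]+o2; c=q[1]-q[2]+q[3]
    r=r0+L1*np.sin(a)+L2*np.cos(b)-e*np.sin(c)*0; z=h+L1*np.cos(a)-L2*np.sin(b)
    t=np.array([np.cos(c)*np.cos(q[4]),np.sin(q[4]),-np.sin(c)*np.cos(q[4])])*L3
    x,y,zz=r+t[0],d+t[1],z+t[2]
    return np.array([np.cos(q[0])*x-np.sin(q[0])*y,np.sin(q[0])*x+np.cos(q[0])*y,zz])
p0=np.array([.25,0,.35,0,.35,0,.3,0,0])
def fit(sg):
    return least_squares(lambda p:np.concatenate([fk(p,[*q[:4],sg*q[4],q[5]])-x for q,x in S]+[1e-3*(p-p0)]),p0)
if __name__=='__main__':
  for sg in(1,-1):
    s=fit(sg); print(sg,s.x,np.array([fk(s.x,[*q[:4],sg*q[4],q[5]])-x for q,x in S])*1000)
E
python3 kin.py
```

```text
1 [ 0.1599  0.0752  0.4489  0.0137  0.3525 -0.2402  0.3433  0.0802  0.    ] [[  0.4787  -2.7109   1.5168]
 [-12.5312  -7.07    -6.6862]
 [  2.9636  -4.5111  -0.1564]
 [ 11.7868   6.3149   5.3258]]
-1 [-0.1557  0.3764  0.1726  0.2878  0.2093 -1.2905 -0.072   0.0798  0.    ] [[  3.7796 -14.4244   7.115 ]
 [-76.9324  14.4258 -30.8458]
 [  6.6669  28.6206  -1.5367]
 [ 24.2903 -66.9152  25.2678]]
```

```bash
python3 - <<'E'
import re
s=open('kin.py').read()
s=s.replace("h,r0,L1,o1,L2,o2,L3,d,e=p","h,r0,L1,o1,L2,o2,L3,d,e,g=p")
s=s.replace("-e*np.sin(c)*0;",";")
s=s.replace("x,y,zz=r+t[0],d+t[1],z+t[2]","x,y,zz=r+t[0]+g*np.cos(c)+e*np.sin(c),d+t[1],z+t[2]-g*np.sin(c)+e*np.cos(c)")
s=s.replace(".3,0,0])",".2,0.08,0,.1])")
open('kin.py','w').write(s)
E
python3 kin.py
```

```text
1 [ 0.2332 -0.0002  0.5185  0.0006  0.413  -0.1345  0.3003  0.0801  0.0001
  0.1406] [[-0.4002 -0.1263 -0.0001]
 [-0.0221  0.134  -0.0011]
 [-0.0241  0.1399  0.0005]
 [ 0.0524  0.1319  0.0007]]
-1 [ 0.2554  0.0017  0.5368  0.0756  0.4032 -0.0715 -0.3003  0.0801 -0.0313
  0.7432] [[-0.4001 -0.1268  0.0003]
 [-0.0254  0.135  -0.0014]
 [-0.0238  0.1415  0.0003]
 [ 0.0531  0.1283  0.0008]]
```

```bash
cat > ik.py <<'E'
from kin import *
P=fit(1).x
lo=np.array([-2.76,-.86,-1.03,-2.2,-1.47]);hi=np.array([2.76,1.69,1.26,2.34,1.5])
def dirn(q):
    c=q[1]-q[2]+q[3]; t=np.array([np.cos(c)*np.cos(q[4]),np.sin(q[4]),-np.sin(c)*np.cos(q[4])])
    return np.array([np.cos(q[0])*t[0]-np.sin(q[0])*t[1],np.sin(q[0])*t[0]+np.cos(q[0])*t[1],t[2]])
def ik(x,tilt,head):
    T,H=np.radians(tilt),np.radians(head); d=np.array([np.sin(T)*np.cos(H),np.sin(T)*np.sin(H),-np.cos(T)])
    s=least_squares(lambda q:np.concatenate([fk(P,q)-x,.3*(dirn(q)-d)]),[np.arctan2(x[1],x[0]),0,-.8,.2,0])
    return s.x,np.abs(s.fun).max()
if __name__=='__main__':
  for y,hd in((-.226,0),(-.226,-10),(-.226,-20)):
   for tilt in(40,):
    for x in(.44,.46,.48,.50,.53,.56,.5925):
      for z in(.155,.06,.0435):
        q,e=ik(np.array([x,y,z]),tilt,hd); print(hd,tilt,x,z,q,round(e,4),'' if ((q>lo)&(q<hi)).all() else 'OUT')
E
python3 ik.py
```

```text
0 40 0.44 0.155 [-0.9827 -0.1449 -0.8813  0.3987  0.5643] 0.0 
0 40 0.44 0.06 [-0.9827  0.043  -1.0324  0.0597  0.5643] 0.0 OUT
0 40 0.44 0.0435 [-0.9827  0.0857 -1.0545 -0.0051  0.5643] 0.0 OUT
0 40 0.46 0.155 [-0.9336 -0.1168 -0.8637  0.3608  0.5429] 0.0 
0 40 0.46 0.06 [-0.9336  0.0686 -1.0106  0.0285  0.5429] 0.0 
0 40 0.46 0.0435 [-0.9336  0.1103 -1.0319 -0.0344  0.5429] 0.0 OUT
0 40 0.48 0.155 [-0.8882 -0.0875 -0.8436  0.3279  0.5222] 0.0 
0 40 0.48 0.06 [-0.8882  0.0947 -0.9862  0.003   0.5222] 0.0 
0 40 0.48 0.0435 [-0.8882  0.1352 -1.0067 -0.0579  0.5222] 0.0 
0 40 0.5 0.155 [-0.8464 -0.0574 -0.821   0.2998  0.5022] 0.0 
0 40 0.5 0.06 [-0.8464  0.1211 -0.9594 -0.0172  0.5022] 0.0 
0 40 0.5 0.0435 [-0.8464  0.1603 -0.9791 -0.0761  0.5022] 0.0 
0 40 0.53 0.155 [-0.7895 -0.0115 -0.7829  0.2657  0.4739] 0.0 
0 40 0.53 0.06 [-0.7895  0.1609 -0.9153 -0.039   0.4739] 0.0 
0 40 0.53 0.0435 [-0.7895  0.1981 -0.9338 -0.0948  0.4739] 0.0 
0 40 0.56 0.155 [-0.739   0.035  -0.7403  0.2404  0.4477] 0.0 
0 40 0.56 0.06 [-0.739   0.2005 -0.8668 -0.0517  0.4477] 0.0 
0 40 0.56 0.0435 [-0.739
[... 2317 characters left out ...]
0.0782 -1.0665 -0.2427  0.2179] 0.0 OUT
-20 40 0.5 0.0435 [-0.692   0.125  -1.0873 -0.3102  0.2179] 0.0 OUT
-20 40 0.53 0.155 [-0.6407 -0.0721 -0.8746  0.0914  0.1859] 0.0 
-20 40 0.53 0.06 [-0.6407  0.1249 -1.012  -0.243   0.1859] 0.0 
-20 40 0.53 0.0435 [-0.6407  0.1681 -1.0312 -0.3055  0.1859] 0.0 OUT
-20 40 0.56 0.155 [-0.596  -0.0165 -0.8245  0.0798  0.1578] 0.0 
-20 40 0.56 0.06 [-0.596   0.1696 -0.9544 -0.2362  0.1578] 0.0 
-20 40 0.56 0.0435 [-0.596   0.2096 -0.9724 -0.2942  0.1578] 0.0 
-20 40 0.5925 0.155 [-0.5538  0.0417 -0.7664  0.075   0.131 ] 0.0 
-20 40 0.5925 0.06 [-0.5538  0.2164 -0.8891 -0.2225  0.131 ] 0.0 
-20 40 0.5925 0.0435 [-0.5538  0.2534 -0.9059 -0.2762  0.131 ] 0.0
```

send_rows:
  deltas:
    - [[-2, -4, 0.3, 0, 0, 0], [-4, -8, 0.3, 0, 0, 0], [-5.5, -12, 0.3, 0, 0, 0], [-5.5, -16, 0.3, 0, 0, 0], [-5, -19, -1, 0, 0, 0], [-3, -19, -4, 0, 0, 0], [0, -19, -7, 0, 0, 0], [3, -19, -8.5, 0, 0, 0], [6, -19, -8.5, 0, 0, 0], [8.5, -19, -8.5, 0, 0, 0], [9.5, -19, -8.5, 0, 0, 0], [9.5, -19, -8.5, 0, 0, 0]]

```text
clock: 7.35
tcp_pos: [0.5952, -0.2223, 0.0676]
orientation: [0.342, -0.002, 0.94, 0.0]
wrist_force: [0.3, 0.8, -2.6]
finger_gap: 0.0472
```

```bash
python3 look.py e1 180 180 330 290 5; python3 look.py e2 340 130 470 240 5 top
```

```text
tcp [ 0.5938 -0.2222  0.0672] [ 0.341  -0.0011  0.9401  0.0003] q [-0.6816  0.2285 -0.8025 -0.035   0.417  -0.5591] 7.4 tcp px (np.float64(252.54673710988374), np.float64(266.0476596758236))
tcp [ 0.593  -0.2223  0.0672] [ 0.3408 -0.0006  0.9401  0.0003] q [-0.6827  0.2275 -0.8036 -0.0346  0.417  -0.5592] 7.45 tcp px (np.float64(393.1854290063136), np.float64(204.00095139688398))
```

View pics/e1.png

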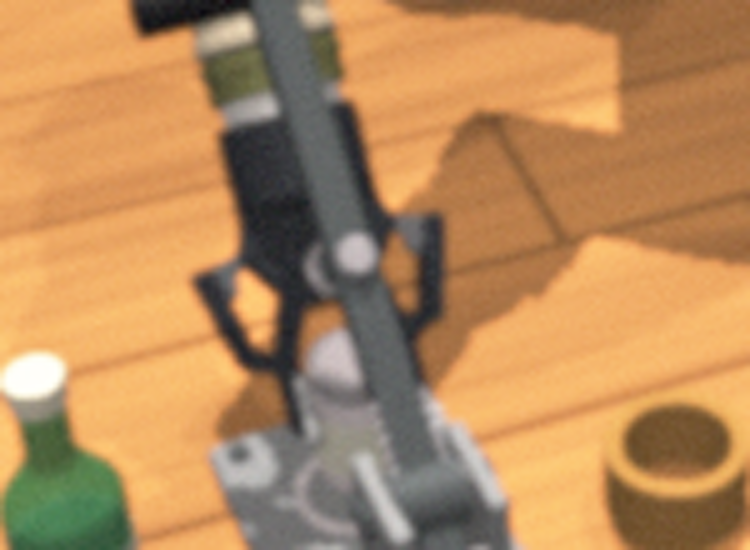

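View pics/e2.png

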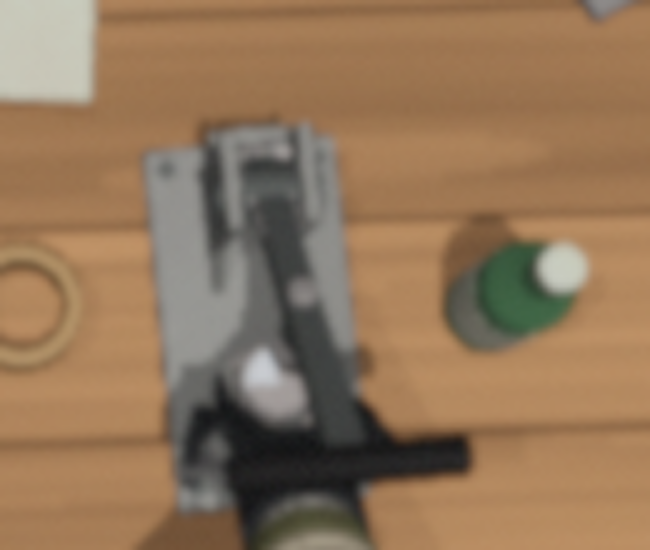

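```bash
python3 - <<'E'
from h import *
for n,(u0,v0,u1,v1),k in(('scene',(210,250,300,340),6),('top',(355,150,425,245),6)):
    d=dict(np.load('pics/%s0.npz'%n)); im=cv2.resize(d['img'][v0:v1,u0:u1,::-1],None,fx=k,fy=k,interpolation=cv2.INTER_CUBIC)
    def dr(pts,c):
        q=[]
        for X in pts:
            u,v=proj(d,X); q.append([(u-u0+.5)*k-.5,(v-v0+.5)*k-.5])
        cv2.polylines(im,[np.round(q).astype(np.int32)],True,c,1,cv2.LINE_AA)
    x0,y0,yw=.582,-.2265,.057
    a=np.linspace(0,6.28,60)
    for r,c in((.029,(0,0,255)),(.034,(0,255,0))): dr([[x0+r*np.cos(t),y0+r*np.sin(t),.019] for t in a],c)
    c,s=np.cos(yw),np.sin(yw)
    dr([[x0+c*x-s*y,y0+s*x+c*y,.014] for x,y in((.175,.065),(.175,-.065),(-.07,-.065),(-.07,.065))],(255,0,0))
    cv2.imwrite('pics/ov_%s.png'%n,im)
E
```

```text
(no output)
```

View pics/ov_scene.png

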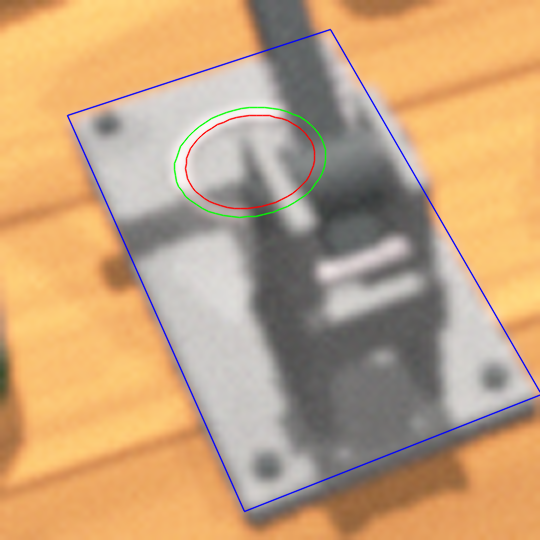

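View pics/ov_top.png

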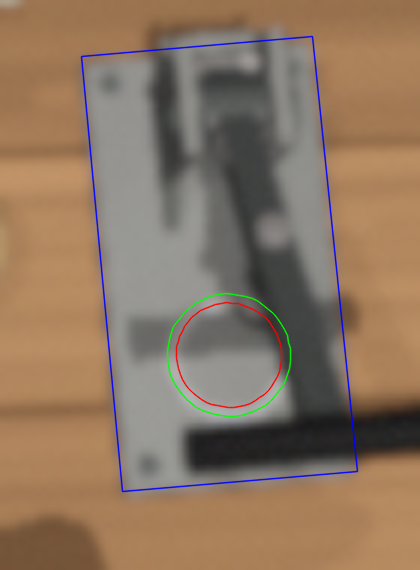

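send_rows:
  deltas:
    - [[0, -0.35, -0.3, 0, 0, 0], [0, -0.35, -0.9, 0, 0, 0], [0, -0.35, -1.4, 0, 0, 0], [0, -0.35, -1.8, 0, 0, 0], [0, -0.35, -2.0, 0, 0, 0], [0, -0.35, -2.2, 0, 0, 0], [0, -0.35, -2.3, 0, 0, 0], [0, -0.35, -2.3, 0, 0, 0]]

```text
clock: 8.25
tcp_pos: [0.5939, -0.2273, 0.0452]
orientation: [0.342, -0.0, 0.94, -0.0]
wrist_force: [0.3, -0.0, -2.2]
finger_gap: 0.0469
```

```bash
python3 look.py f1 180 180 330 290 5; python3 look.py f2 340 130 470 240 5 top; python3 -c "
from h import *;print(get_state()['wrist_force'])"
```

```text
tcp [ 0.594  -0.2273  0.0453] [ 0.3418 -0.0003  0.9398 -0.0005] q [-0.6897  0.2755 -0.8207 -0.0999  0.4205 -0.5643] 8.3 tcp px (np.float64(251.37975425682913), np.float64(272.5041648554743))
tcp [ 0.5941 -0.2274  0.0455] [ 0.3419 -0.0004  0.9397 -0.0006] q [-0.6896  0.2753 -0.8205 -0.0999  0.4205 -0.5644] 8.35 tcp px (np.float64(393.84061446163327), np.float64(204.28243078080402))
[-0.03060713 -1.00210805 -3.07081423]
```

View pics/f1.png

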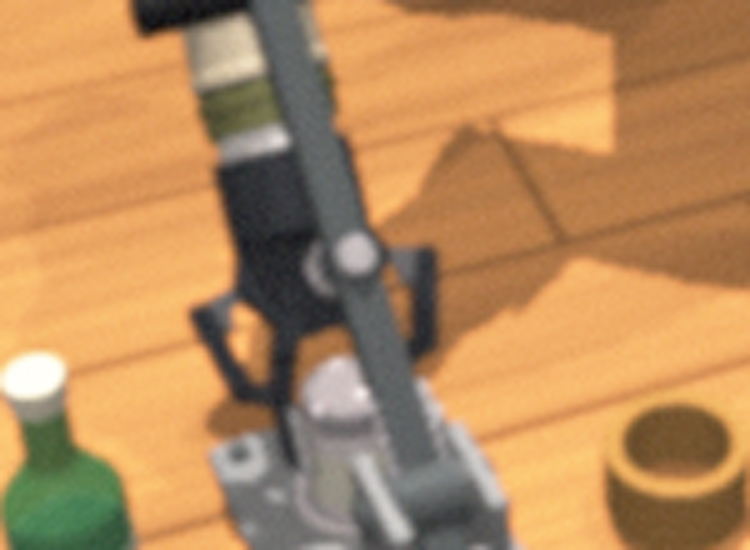

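View pics/f2.png

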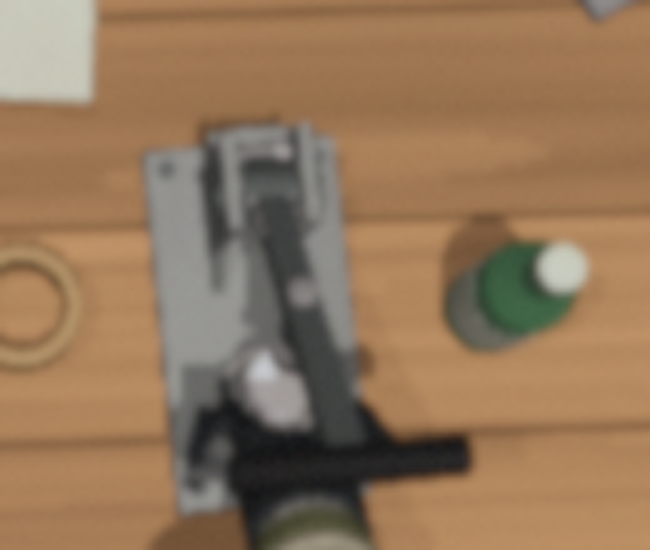

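send_rows:
  deltas:
    - [[-0.15, 0.1, -0.1, 0, 0, 0], [-0.15, 0.1, -0.2, 0, 0, 0], [-0.15, 0.1, -0.25, 0, 0, 0], [-0.15, 0.1, -0.25, 0, 0, 0]]

```text
clock: 8.75
tcp_pos: [0.5928, -0.2264, 0.0433]
orientation: [0.342, -0.0, 0.94, -0.001]
wrist_force: [-0.6, 1.2, 2.1]
finger_gap: 0.0467
```

send_rows:
  deltas:
    - [[0, 0, 0, 0, 0, 0], [0, 0, 0, 0, 0, 0], [0, 0, 0, 0, 0, 0], [0, 0, 0, 0, 0, 0]]
  jaw: 0.6

```text
clock: 9.15
tcp_pos: [0.5925, -0.2265, 0.0429]
orientation: [0.342, -0.0, 0.94, -0.001]
wrist_force: [0.4, 0.3, 0.1]
finger_gap: 0.0684
```

send_rows:
  deltas:
    - [[-0.6, 0, 0.7, 0, 0, 0], [-2, 0, 2.2, 0, 0, 0], [-4, 0, 4.3, 0, 0, 0], [-6.5, 0, 6, 0, 0, 0], [-9.5, 0, 8, 0, 0, 0], [-13, 0, 9.5, 0, 0, 0], [-16, 0, 10.5, 0, 0, 0], [-16, 0, 10.5, 0, 0, 0]]

```text
clock: 9.95
tcp_pos: [0.4303, -0.2266, 0.1492]
orientation: [0.342, 0.001, 0.94, -0.002]
wrist_force: [0.6, 0.1, 0.1]
finger_gap: 0.0683
```

```bash
python3 look.py g1 180 180 330 290 5; python3 look.py g2 340 130 470 240 5 top; python3 -c "
from h import *;print(get_state()['wrist_force'])"
```

```text
tcp [ 0.4315 -0.2272  0.1491] [ 0.3424  0.0008  0.9395 -0.0019] q [-1.0048 -0.1484 -0.9007  0.3912  0.5715 -0.8758] 10.0 tcp px (np.float64(232.00307775687833), np.float64(207.57892054435277))
tcp [ 0.4322 -0.2272  0.1488] [ 0.3425  0.0002  0.9395 -0.0018] q [-1.0033 -0.1465 -0.9001  0.3894  0.5714 -0.8754] 10.05 tcp px (np.float64(400.64135064040534), np.float64(254.46336779272366))
[ 0.58573126 -0.14495266  0.46864789]
```

View pics/g1.png

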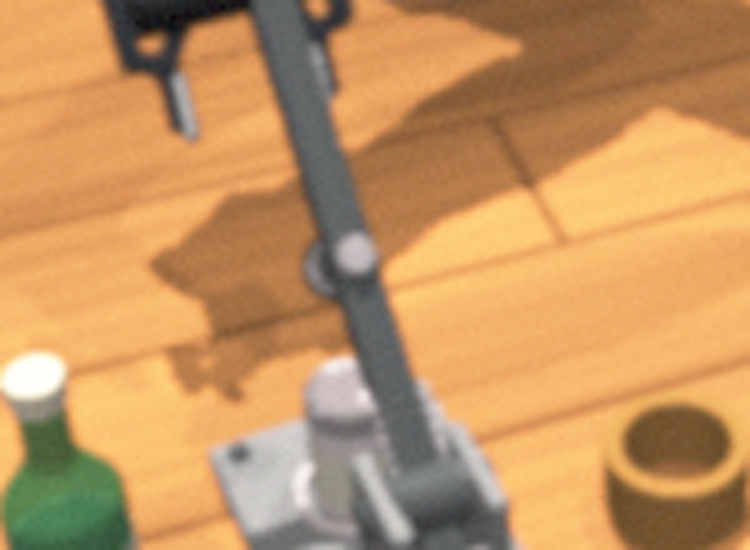

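View pics/g2.png

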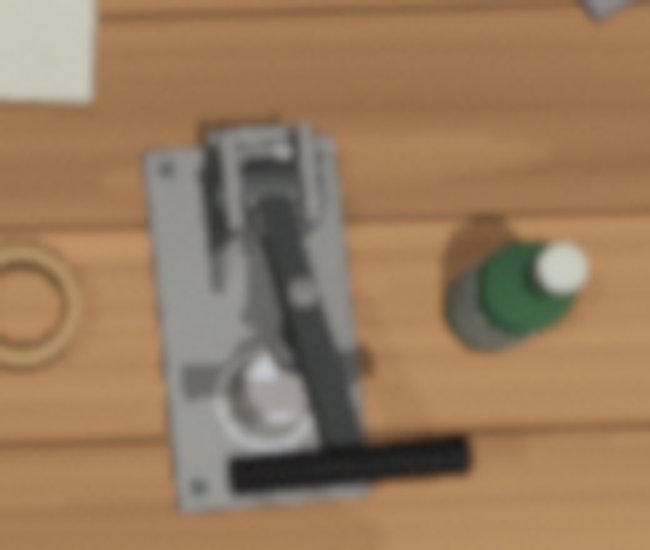

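```bash
cat > arc.py <<'E'
from ik import *
yaw=.057; N=np.array([.582,-.226]); c,s=np.cos(yaw),np.sin(yaw)
def bar(phi,off=.038):
    x=.120-.26*np.cos(phi); z=.121+.26*np.sin(phi)
    return np.array([N[0]+c*x-s*off,N[1]+s*x+c*off,z])
def tcp(phi,tilt):
    T=np.radians(tilt); return bar(phi)+.019*np.array([np.sin(T)*c,np.sin(T)*s,-np.cos(T)])
if __name__=='__main__':
  for t0 in(-20,-10,0):
    for a in(0,.2,.4,.6,.8,.84):
        t=t0+np.degrees(a); q,e=ik(tcp(.8-a,t),t,np.degrees(yaw)); print(t0,a,tcp(.8-a,t),q,round(e,4),'' if ((q>lo)&(q<hi)).all() else 'OUT')
E
python3 arc.py
```

```text
-20 0 [ 0.5123 -0.1919  0.2897] [-0.4189  0.5443  0.4801  1.8195 -0.1574] 0.0 
-20 0.2 [ 0.4826 -0.1936  0.249 ] [-0.4912  0.3169  0.0845  1.4659 -0.0775] 0.0 
-20 0.4 [ 0.4615 -0.1948  0.2033] [-0.5784  0.1444 -0.2412  1.1442  0.0302] 0.0 
-20 0.6 [ 0.4499 -0.1955  0.1542] [-0.6783  0.0272 -0.527   0.8288  0.1674] 0.0 
-20 0.8 [ 0.4483 -0.1956  0.1039] [-0.7828 -0.0163 -0.782   0.4925  0.3304] 0.0 
-20 0.84 [ 0.4492 -0.1955  0.0938] [-0.8031 -0.0132 -0.8295  0.4189  0.3654] 0.0 
-10 0 [ 0.5155 -0.1917  0.2888] [-0.4555  0.3983  0.294   1.619  -0.0852] 0.0 
-10 0.2 [ 0.4859 -0.1934  0.2488] [-0.541   0.1883 -0.0747  1.2867  0.0143] 0.0 
-10 0.4 [ 0.4648 -0.1946  0.2037] [-0.644   0.0319 -0.3886  0.9767  0.1447] 0.0 
-10 0.6 [ 0.4531 -0.1953  0.1553] [-0.7598 -0.061  -0.6672  0.6639  0.3056] 0.0 
-10 0.8 [ 0.4512 -0.1954  0.1056] [-0.8757 -0.0612 -0.9165  0.3092  0.4896] 0.0 
-10 0.84 [ 0.452  -0.1954  0.0957] [-0.8971 -0.0456 -0.963   0.2273  0.5279] 0.0 
0 0 [ 0.5188 -0.1915  0.2885] [-0.4991  0.2614  0.1158  1.4251  0.    ] 0.0 
0 0.2 [ 0.4892 -0.1932  0.2492] [-0.5997  0.0691 -0.2312  1.1113  0.1216] 0.0 
0 0.4 [ 0.4679 -0.1944  0.2047] [-0.7194 -0.0667 -0.5333  0.8112  0.2764] 0.0 
0 0.6 [ 0.4559 -0.1951  0.157 ] [-0.8497 -0.1265 -0.8036  0.4946  0.4608] 0.0 
0 0.8 [ 0.4537 -0.1953  0.1078] [-0.972  -0.0649 -1.0466  0.101   0.6619] 0.0 OUT
0 0.84 [ 0.4544 -0.1952  0.0979] [-0.9932 -0.0309 -1.0919  0.0032  0.7023] 0.0 OUT
```

```bash
cat > rot.py <<'E'
from arc import *
from scipy.spatial.transform import Rotation as Ro
def Rt(tilt,yaw=yaw):
    T=np.radians(tilt);c,s=np.cos(yaw),np.sin(yaw)
    z=np.array([np.sin(T)*c,np.sin(T)*s,-np.cos(T)]); y=np.array([np.cos(T)*c,np.cos(T)*s,np.sin(T)])
    return Ro.from_matrix(np.stack([np.cross(y,z),y,z],1))
if __name__=='__main__':
    st=get_state(); w,x,y,z=st['orientation']; R0=Ro.from_quat([x,y,z,w])
    print(st['tcp_pos'],(Rt(-15)*R0.inv()).as_rotvec(degrees=True))
    t=tcp(.8,-15); print(t, t-.12*Rt(-15).as_matrix()[:,2])
E
python3 rot.py
```

```text
[ 0.4322 -0.2272  0.1488] [ 18.9418  42.9901 -87.5965]
[ 0.5139 -0.1918  0.2892] [ 0.5449 -0.1901  0.4051]
```

send_rows:
  deltas:
    - [[-2, 0, 4, 0, 0, 0], [-2, 0, 8, 1.8, 4.2, -8.4], [-2, 0, 12, 3.6, 8.4, -16.8], [-2, 0.5, 16, 5.4, 12.6, -25], [-1, 1, 20, 7.2, 16.4, -33.4], [0, 2, 24, 8.9, 20.2, -41.2], [2, 3, 27, 10.5, 24, -49], [5, 3.5, 27, 12.3, 28, -57], [8, 3.7, 27, 14, 32, -65], [11, 3.7, 26, 15.7, 36, -73], [11.3, 3.7, 25.6, 17.4, 40, -81], [11.3, 3.7, 25.6, 18.9, 43, -87.6]]
  jaw: 1

```text
clock: 11.25
tcp_pos: [0.548, -0.1879, 0.4007]
orientation: [-0.07, 0.656, 0.746, -0.091]
wrist_force: [1.0, 0.1, 0.3]
finger_gap: 0.0853
```

```bash
python3 look.py i1 180 100 330 210 5; python3 look.py i2 350 140 480 250 5 top; python3 rot.py
```

```text
tcp [ 0.5486 -0.1896  0.3961] [-0.0756  0.6579  0.7435 -0.0931] q [-0.4044  0.5855  0.8479  2.0369 -0.1286  1.0576] 11.3 tcp px (np.float64(249.0528576217049), np.float64(146.49423243018128))
tcp [ 0.5492 -0.1902  0.3963] [-0.0725  0.6549  0.7465 -0.0921] q [-0.4045  0.5792  0.8391  2.0272 -0.1296  1.0486] 11.35 tcp px (np.float64(398.5186555994179), np.float64(209.06760193593897))
[ 0.5492 -0.1902  0.3963] [ 0.5612  1.6172 -4.3069]
[ 0.5139 -0.1918  0.2892] [ 0.5449 -0.1901  0.4051]
```

View pics/i1.png

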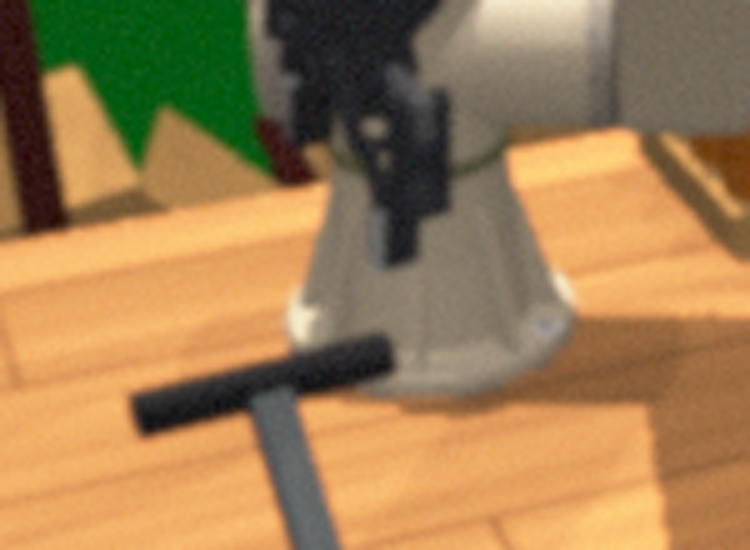

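View pics/i2.png

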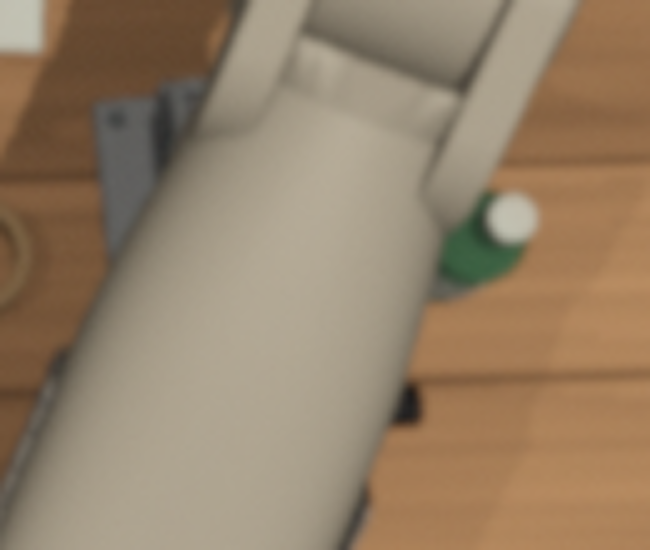

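send_rows:
  deltas:
    - [[0, 0, 0, 0, 0, 0], [0, 0, 0, 0, 0, 0]]

```text
clock: 11.55
tcp_pos: [0.5454, -0.1888, 0.4048]
orientation: [-0.066, 0.655, 0.748, -0.09]
wrist_force: [-0.6, -0.2, 1.3]
finger_gap: 0.0856
```

```bash
python3 rot.py
```

```text
[ 0.5454 -0.1888  0.4048] [ 0.896   2.3548 -4.4644]
[ 0.5139 -0.1918  0.2892] [ 0.5449 -0.1901  0.4051]
```

send_rows:
  deltas:
    - [[0, 0, 0, 0.9, 2.4, -4.5], [-1, -0.1, -3.5, 0.9, 2.4, -4.5], [-1.8, -0.2, -6.5, 0.9, 2.4, -4.5], [-2.5, -0.3, -9, 0.9, 2.4, -4.5], [-2.9, -0.3, -10.6, 0.9, 2.4, -4.5], [-3.15, -0.3, -11.6, 0.9, 2.4, -4.5], [-3.15, -0.3, -11.6, 0.9, 2.4, -4.5], [-3.15, -0.3, -11.6, 0.9, 2.4, -4.5]]

```text
clock: 12.35
tcp_pos: [0.5133, -0.1919, 0.2904]
orientation: [-0.09, 0.682, 0.72, -0.095]
wrist_force: [-0.3, -1.4, 0.0]
finger_gap: 0.0857
```

```bash
python3 look.py j1 200 120 320 210 6; python3 rot.py
```

```text
tcp [ 0.5137 -0.1921  0.2902] [-0.0896  0.6817  0.7199 -0.0949] q [-0.4368  0.4698  0.3867  1.7195 -0.1227  1.0939] 12.4 tcp px (np.float64(247.86236281834886), np.float64(177.61379418931267))
[ 0.5137 -0.1921  0.2902] [0.0237 0.0084 0.1418]
[ 0.5139 -0.1918  0.2892] [ 0.5449 -0.1901  0.4051]
```

View pics/j1.png

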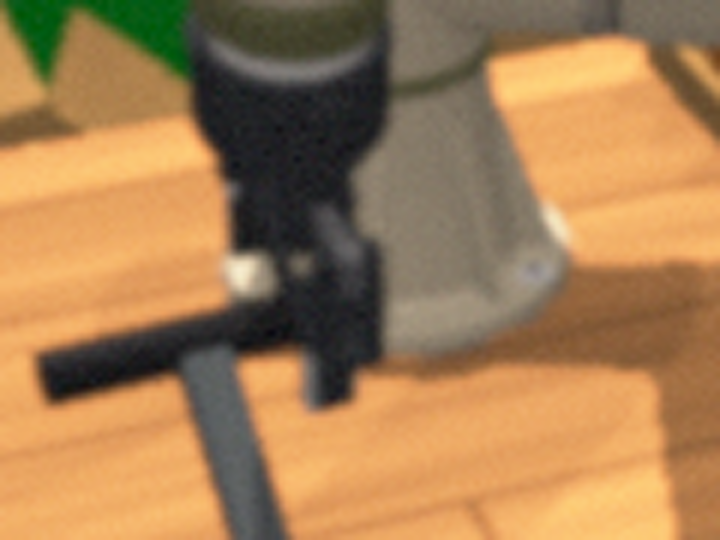

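send_rows:
  deltas:
    - [[0, 0, 0, 0, 0, 0], [0, 0, 0, 0, 0, 0], [0, 0, 0, 0, 0, 0], [0, 0, 0, 0, 0, 0], [0, 0, 0, 0, 0, 0], [0, 0, 0, 0, 0, 0]]
  jaw: -0.8
  force: 60

```text
clock: 13.0
tcp_pos: [0.5123, -0.1925, 0.2885]
orientation: [-0.093, 0.681, 0.719, -0.097]
wrist_force: [-4.6, -0.6, 4.4]
finger_gap: 0.0222
```

```bash
python3 look.py k1 200 120 320 210 6; cat > rows.py <<'E'
from rot import *
import sys
a0,a1,n=float(sys.argv[1]),float(sys.argv[2]),int(sys.argv[3]); t0=float(sys.argv[4]) if len(sys.argv)>4 else -15.
# start pose at a0
p0=tcp(.8-a0,t0+np.degrees(a0)); R0=Rt(t0+np.degrees(a0))
out=[]
for i in range(1,n+1):
    a=a0+(a1-a0)*i/n; t=t0+np.degrees(a)
    d=(tcp(.8-a,t)-p0)*100; w=(Rt(t)*R0.inv()).as_rotvec(degrees=True)
    out.append([round(float(v),2) for v in d]+[round(float(v),1) for v in w])
print(out)
st=get_state(); print(st['tcp_pos'],st['wrist_force'],st['ft_torque'])
E
python3 rows.py 0 .36 12; python3 rot.py
```

```text
tcp [ 0.5124 -0.1925  0.2885] [-0.0926  0.6815  0.7195 -0.0969] q [-0.4375  0.4738  0.3869  1.7228 -0.1246  1.0941] 13.05 tcp px (np.float64(247.59845140580614), np.float64(177.94563672358012))
[[-0.5, -0.03, -0.57, 0.1, -1.7, 0.0], [-0.97, -0.06, -1.15, 0.2, -3.4, 0.0], [-1.43, -0.08, -1.74, 0.3, -5.1, -0.0], [-1.88, -0.11, -2.35, 0.4, -6.9, -0.0], [-2.3, -0.13, -2.97, 0.5, -8.6, 0.0], [-2.71, -0.15, -3.6, 0.6, -10.3, 0.0], [-3.09, -0.18, -4.25, 0.7, -12.0, -0.0], [-3.46, -0.2, -4.9, 0.8, -13.7, 0.0], [-3.81, -0.22, -5.57, 0.9, -15.4, 0.0], [-4.13, -0.24, -6.25, 1.0, -17.2, 0.0], [-4.44, -0.25, -6.94, 1.1, -18.9, -0.0], [-4.72, -0.27, -7.63, 1.2, -20.6, 0.0]]
[ 0.5124 -0.1925  0.2885] [-6.0576 -0.1651  4.552 ] [-0.0849  1.1506  0.1373]
[ 0.5124 -0.1925  0.2885] [-0.0497 -0.4061  0.1706]
[ 0.5139 -0.1918  0.2892] [ 0.5449 -0.1901  0.4051]
```

View pics/k1.png

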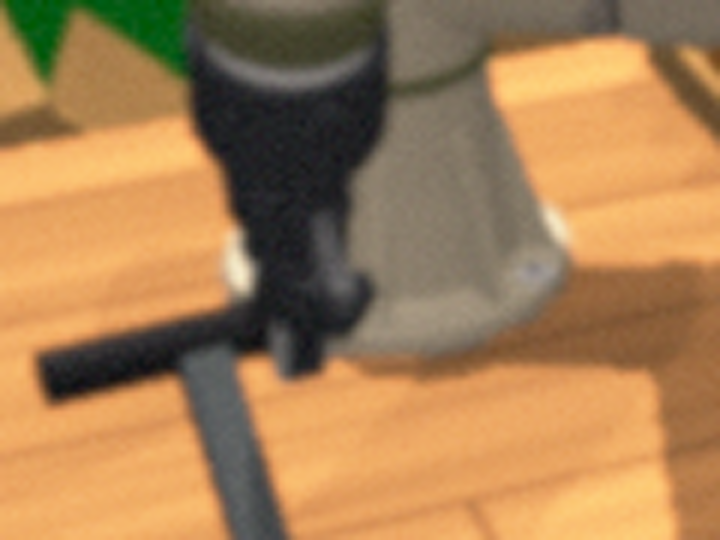

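send_rows:
  deltas:
    - [[-0.5, -0.03, -0.57, 0.1, -1.7, 0], [-0.97, -0.06, -1.15, 0.2, -3.4, 0], [-1.43, -0.08, -1.74, 0.3, -5.1, 0], [-1.88, -0.11, -2.35, 0.4, -6.9, 0], [-2.3, -0.13, -2.97, 0.5, -8.6, 0], [-2.71, -0.15, -3.6, 0.6, -10.3, 0], [-3.09, -0.18, -4.25, 0.7, -12, 0], [-3.46, -0.2, -4.9, 0.8, -13.7, 0], [-3.81, -0.22, -5.57, 0.9, -15.4, 0], [-4.13, -0.24, -6.25, 1, -17.2, 0], [-4.44, -0.25, -6.94, 1.1, -18.9, 0], [-4.72, -0.27, -7.63, 1.2, -20.6, 0]]

```text
clock: 14.25
tcp_pos: [0.4653, -0.1955, 0.2119]
orientation: [0.032, 0.687, 0.725, 0.034]
wrist_force: [-5.8, -0.9, 6.8]
finger_gap: 0.0224
```

```bash
python3 rows.py .36 .72 12; python3 -c "
from arc import *;print(tcp(.44,-15+np.degrees(.36)))"; python3 look.py l1 180 140 330 290 4
```

```text
[[-0.26, -0.02, -0.7, 0.1, -1.7, -0.0], [-0.51, -0.03, -1.42, 0.2, -3.4, 0.0], [-0.73, -0.04, -2.13, 0.3, -5.1, 0.0], [-0.93, -0.05, -2.86, 0.4, -6.9, 0.0], [-1.11, -0.06, -3.59, 0.5, -8.6, 0.0], [-1.27, -0.07, -4.33, 0.6, -10.3, 0.0], [-1.4, -0.08, -5.07, 0.7, -12.0, -0.0], [-1.51, -0.09, -5.81, 0.8, -13.7, 0.0], [-1.6, -0.09, -6.56, 0.9, -15.4, -0.0], [-1.67, -0.1, -7.31, 1.0, -17.2, 0.0], [-1.71, -0.1, -8.06, 1.1, -18.9, 0.0], [-1.74, -0.1, -8.81, 1.2, -20.6, 0.0]]
[ 0.4653 -0.1955  0.2119] [-5.8264 -0.9212  6.7598] [-0.2121  1.2177  0.0752]
[ 0.4666 -0.1945  0.2128]
tcp [ 0.4648 -0.1956  0.2109] [0.0319 0.6871 0.725  0.0347] q [-0.5926  0.1173 -0.2578  1.1212  0.0579  0.9268] 14.3 tcp px (np.float64(244.16098419509342), np.float64(193.42194051867537))
```

View pics/l1.png

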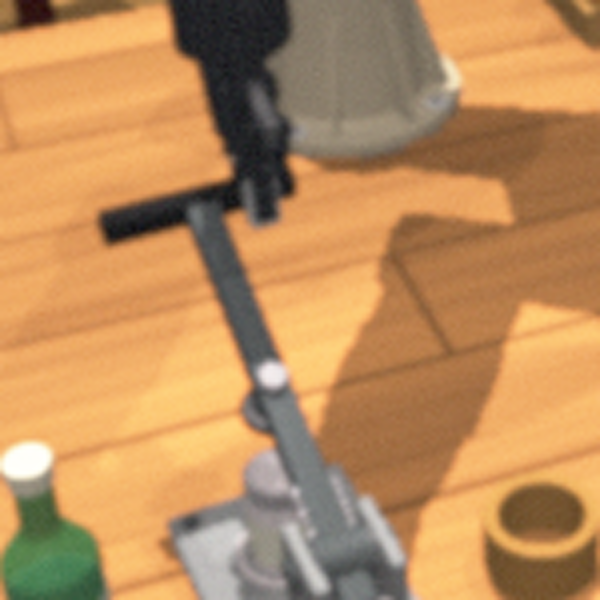

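Forces are small and the grip is holding, so I'll continue to 0.72 rad.

send_rows:
  deltas:
    - [[-0.26, -0.02, -0.7, 0.1, -1.7, 0], [-0.51, -0.03, -1.42, 0.2, -3.4, 0], [-0.73, -0.04, -2.13, 0.3, -5.1, 0], [-0.93, -0.05, -2.86, 0.4, -6.9, 0], [-1.11, -0.06, -3.59, 0.5, -8.6, 0], [-1.27, -0.07, -4.33, 0.6, -10.3, 0], [-1.4, -0.08, -5.07, 0.7, -12, 0], [-1.51, -0.09, -5.81, 0.8, -13.7, 0], [-1.6, -0.09, -6.56, 0.9, -15.4, 0], [-1.67, -0.1, -7.31, 1, -17.2, 0], [-1.71, -0.1, -8.06, 1.1, -18.9, 0], [-1.74, -0.1, -8.81, 1.2, -20.6, 0]]

```text
clock: 15.5
tcp_pos: [0.4483, -0.1966, 0.1232]
orientation: [0.154, 0.67, 0.707, 0.164]
wrist_force: [-7.6, -1.8, 4.9]
finger_gap: 0.0225
```

```bash
python3 rows.py .72 .84 9; python3 -c "
from arc import *;print(tcp(.08,-15+np.degrees(.72)))"; python3 look.py m1 180 140 330 290 4
```

```text
[[-0.0, -0.0, -0.33, 0.0, -0.8, 0.0], [-0.0, -0.0, -0.67, 0.1, -1.5, 0.0], [0.01, 0.0, -1.0, 0.1, -2.3, 0.0], [0.02, 0.0, -1.34, 0.2, -3.1, 0.0], [0.03, 0.0, -1.67, 0.2, -3.8, -0.0], [0.05, 0.0, -2.01, 0.3, -4.6, -0.0], [0.07, 0.0, -2.34, 0.3, -5.3, -0.0], [0.1, 0.01, -2.67, 0.3, -6.1, -0.0], [0.14, 0.01, -3.0, 0.4, -6.9, 0.0]]
[ 0.4483 -0.1966  0.1232] [-7.5785 -1.8122  4.8876] [-0.296   1.3184 -0.0031]
[ 0.4493 -0.1955  0.1247]
tcp [ 0.4482 -0.1967  0.1223] [0.1541 0.6701 0.7071 0.1647] q [-0.7877 -0.0408 -0.7534  0.5452  0.3358  0.7829] 15.55 tcp px (np.float64(245.09984244248108), np.float64(215.88597549864548))
```

View pics/m1.png

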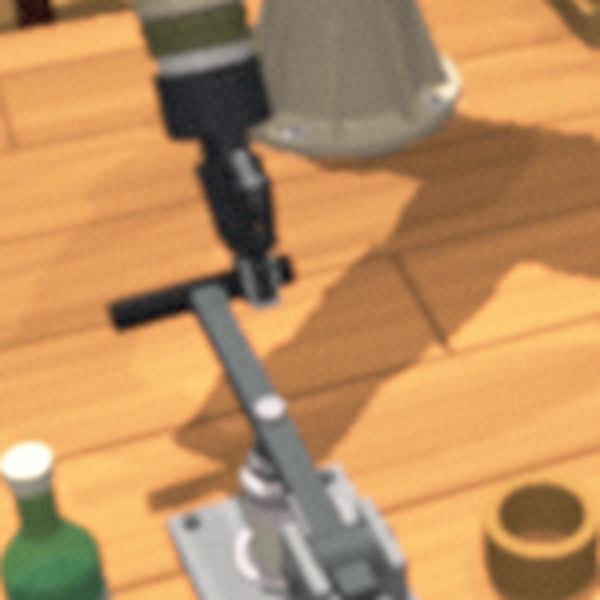

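send_rows:
  deltas:
    - [[0, 0, -0.33, 0, -0.8, 0], [0, 0, -0.67, 0.1, -1.5, 0], [0, 0, -1, 0.1, -2.3, 0], [0, 0, -1.34, 0.2, -3.1, 0], [0.03, 0, -1.67, 0.2, -3.8, 0], [0.05, 0, -2.01, 0.3, -4.6, 0], [0.07, 0, -2.34, 0.3, -5.3, 0], [0.09, 0, -2.55, 0.3, -5.8, 0], [0.09, 0, -2.55, 0.3, -5.8, 0], [0.09, 0, -2.55, 0.3, -5.8, 0]]

```text
clock: 16.55
tcp_pos: [0.4494, -0.1966, 0.0992]
orientation: [0.188, 0.661, 0.698, 0.2]
wrist_force: [-23.3, 2.8, 27.4]
finger_gap: 0.0223
```

```bash
python3 rows.py .825 .84 1;  python3 look.py n1 180 180 330 290 5
```

```text
[[0.04, 0.0, -0.37, 0.0, -0.9, 0.0]]
[ 0.4494 -0.1966  0.0992] [-23.2898   2.8265  27.4427] [0.5867 1.9922 0.5311]
tcp [ 0.4494 -0.1966  0.0992] [0.1876 0.6615 0.6981 0.1999] q [-0.8413 -0.0369 -0.8709  0.3686  0.4257  0.7561] 16.6 tcp px (np.float64(245.95521082248425), np.float64(222.45066186263165))
```

View pics/n1.png

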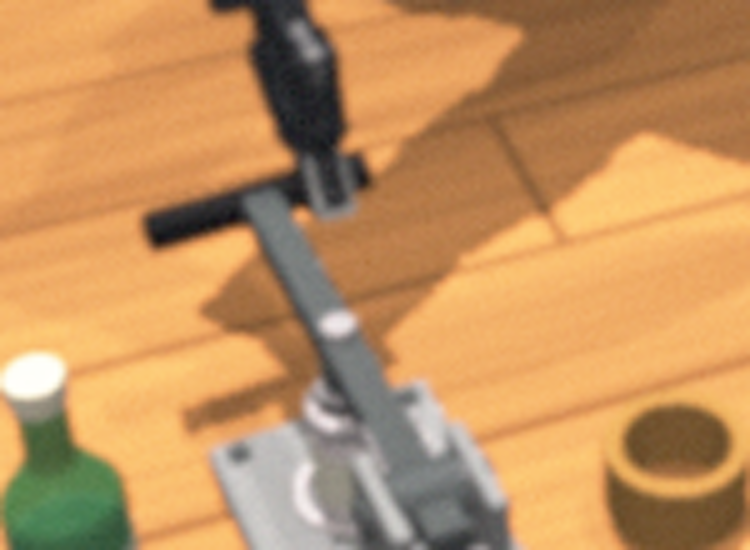

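send_rows:
  deltas:
    - [[0.01, 0, -0.12, 0, -0.3, 0], [0.02, 0, -0.25, 0, -0.6, 0], [0.02, 0, -0.25, 0, -0.6, 0], [0.02, 0, -0.25, 0, -0.6, 0]]

```text
clock: 17.0
tcp_pos: [0.4496, -0.1966, 0.0968]
orientation: [0.191, 0.66, 0.697, 0.203]
wrist_force: [-24.8, 3.2, 28.1]
finger_gap: 0.0223
```

```bash
python3 rows.py .83 .53 12;python3 rows.py .53 .23 12;python3 rows.py .23 -.01 12
```

```text
[[-0.05, -0.0, 0.62, -0.1, 1.4, -0.0], [-0.09, -0.01, 1.25, -0.2, 2.9, -0.0], [-0.11, -0.01, 1.88, -0.2, 4.3, -0.0], [-0.11, -0.01, 2.5, -0.3, 5.7, -0.0], [-0.1, -0.01, 3.13, -0.4, 7.2, 0.0], [-0.08, -0.0, 3.76, -0.5, 8.6, -0.0], [-0.03, -0.0, 4.38, -0.6, 10.0, 0.0], [0.02, 0.0, 5.01, -0.7, 11.4, -0.0], [0.1, 0.01, 5.63, -0.7, 12.9, -0.0], [0.19, 0.01, 6.25, -0.8, 14.3, -0.0], [0.29, 0.02, 6.87, -0.9, 15.7, -0.0], [0.41, 0.02, 7.48, -1.0, 17.2, -0.0]]
[ 0.4496 -0.1966  0.0968] [-24.8171   3.1905  28.0826] [0.5847 1.9849 0.558 ]
[[0.14, 0.01, 0.61, -0.1, 1.4, -0.0], [0.29, 0.02, 1.22, -0.2, 2.9, 0.0], [0.45, 0.03, 1.83, -0.2, 4.3, 0.0], [0.63, 0.04, 2.43, -0.3, 5.7, 0.0], [0.83, 0.05, 3.02, -0.4, 7.2, 0.0], [1.04, 0.06, 3.61, -0.5, 8.6, 0.0], [1.26, 0.07, 4.2, -0.6, 10.0, 0.0], [1.5, 0.09, 4.78, -0.7, 11.4, 0.0], [1.75, 0.1, 5.35, -0.7, 12.9, 0.0], [2.02, 0.12, 5.92, -0.8, 14.3, 0.0], [2.3, 0.13, 6.48, -0.9, 15.7, 0.0], [2.6, 0.15, 7.03, -1.0, 17.2, 0.0]]
[ 0.4496 -0.1966  0.0968] [-24.8171   3.1905  28.0826] [0.5847 1.9849 0.558 ]
[[0.25, 0.01, 0.44, -0.1, 1.1, 0.0], [0.5, 0.03, 0.87, -0.1, 2.3, 0.0], [0.77, 0.04, 1.29, -0.2, 3.4, -0.0], [1.04, 0.06, 1.72, -0.3, 4.6, 0.0], [1.32, 0.08, 2.13, -0.3, 5.7, 0.0], [1.61, 0.09, 2.54, -0.4, 6.9, 0.0], [1.9, 0.11, 2.94, -0.5, 8.0, -0.0], [2.21, 0.13, 3.34, -0.5, 9.2, 0.0], [2.52, 0.14, 3.73, -0.6, 10.3, 0.0], [2.84, 0.16, 4.12, -0.7, 11.4, 0.0], [3.17, 0.18, 4.5, -0.7, 12.6, 0.0], [3.51, 0.2, 4.87, -0.8, 13.7, 0.0]]
[ 0.4496 -0.1966  0.0968] [-24.8171   3.1905  28.0826] [0.5847 1.9849 0.558 ]
```

send_rows:
  deltas:
    - [[-0.05, 0, 0.62, -0.1, 1.4, 0], [-0.09, 0, 1.25, -0.2, 2.9, 0], [-0.11, 0, 1.88, -0.2, 4.3, 0], [-0.11, 0, 2.5, -0.3, 5.7, 0], [-0.1, 0, 3.13, -0.4, 7.2, 0], [-0.08, 0, 3.76, -0.5, 8.6, 0], [-0.03, 0, 4.38, -0.6, 10, 0], [0.02, 0, 5.01, -0.7, 11.4, 0], [0.1, 0.01, 5.63, -0.7, 12.9, 0], [0.19, 0.01, 6.25, -0.8, 14.3, 0], [0.29, 0.02, 6.87, -0.9, 15.7, 0], [0.41, 0.02, 7.48, -1, 17.2, 0]]

```text
clock: 18.2
tcp_pos: [0.4532, -0.1963, 0.1706]
orientation: [0.089, 0.682, 0.72, 0.095]
wrist_force: [-7.4, -2.1, 6.5]
finger_gap: 0.022
```

send_rows:
  deltas:
    - [[0.14, 0.01, 0.61, -0.1, 1.4, 0], [0.29, 0.02, 1.22, -0.2, 2.9, 0], [0.45, 0.03, 1.83, -0.2, 4.3, 0], [0.63, 0.04, 2.43, -0.3, 5.7, 0], [0.83, 0.05, 3.02, -0.4, 7.2, 0], [1.04, 0.06, 3.61, -0.5, 8.6, 0], [1.26, 0.07, 4.2, -0.6, 10, 0], [1.5, 0.09, 4.78, -0.7, 11.4, 0], [1.75, 0.1, 5.35, -0.7, 12.9, 0], [2.02, 0.12, 5.92, -0.8, 14.3, 0], [2.3, 0.13, 6.48, -0.9, 15.7, 0], [2.6, 0.15, 7.03, -1, 17.2, 0]]

```text
clock: 19.4
tcp_pos: [0.479, -0.1947, 0.2414]
orientation: [-0.014, 0.687, 0.726, -0.014]
wrist_force: [-6.8, -1.6, 5.5]
finger_gap: 0.0219
```

```bash
python3 -c "
from arc import *;print(tcp(.8-.23,-15+np.degrees(.23)))"; python3 look.py o1 180 140 330 290 4
```

```text
[ 0.4805 -0.1937  0.2423]
tcp [ 0.4794 -0.1946  0.2421] [-0.014   0.6873  0.7261 -0.0144] q [-0.5282  0.2287 -0.0416  1.3342 -0.0217  0.9881] 19.45 tcp px (np.float64(244.90578241658903), np.float64(186.60062011105643))
```

View pics/o1.png

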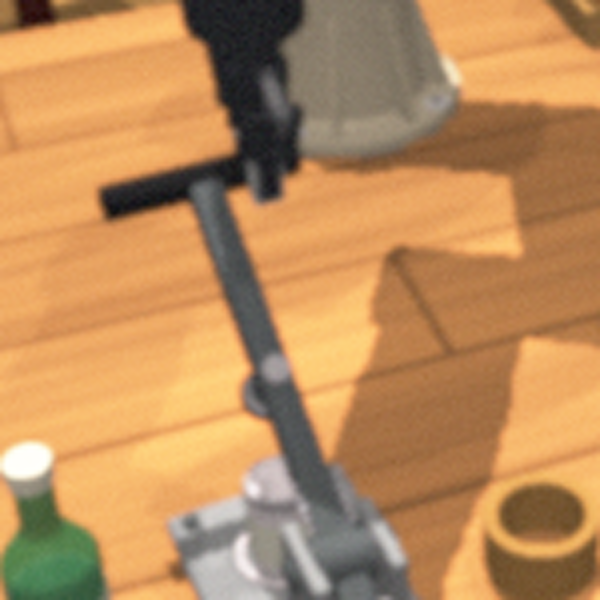

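send_rows:
  deltas:
    - [[0.25, 0.01, 0.44, -0.1, 1.1, 0], [0.5, 0.03, 0.87, -0.1, 2.3, 0], [0.77, 0.04, 1.29, -0.2, 3.4, 0], [1.04, 0.06, 1.72, -0.3, 4.6, 0], [1.32, 0.08, 2.13, -0.3, 5.7, 0], [1.61, 0.09, 2.54, -0.4, 6.9, 0], [1.9, 0.11, 2.94, -0.5, 8, 0], [2.21, 0.13, 3.34, -0.5, 9.2, 0], [2.52, 0.14, 3.73, -0.6, 10.3, 0], [2.84, 0.16, 4.12, -0.7, 11.4, 0], [3.17, 0.18, 4.5, -0.7, 12.6, 0], [3.51, 0.2, 4.87, -0.8, 13.7, 0]]

```text
clock: 20.65
tcp_pos: [0.5131, -0.1925, 0.2896]
orientation: [-0.097, 0.681, 0.719, -0.102]
wrist_force: [-17.0, -2.7, -15.5]
finger_gap: 0.0223
```

send_rows:
  deltas:
    - [[0, 0, 0, 0, 0, 0], [0, 0, 0, 0, 0, 0], [0, 0, 0, 0, 0, 0]]

```text
clock: 20.95
tcp_pos: [0.5124, -0.1925, 0.289]
orientation: [-0.097, 0.681, 0.719, -0.102]
wrist_force: [-10.2, -1.0, 0.5]
finger_gap: 0.0223
```

```bash
python3 look.py p1 180 140 330 290 4; python3 rot.py
```

```text
tcp [ 0.5125 -0.1925  0.2889] [-0.0973  0.6806  0.719  -0.1016] q [-0.4345  0.486   0.4035  1.7398 -0.1299  1.0979] 21.0 tcp px (np.float64(247.6068637665588), np.float64(177.83265218242758))
[ 0.5125 -0.1925  0.2889] [-0.0268 -1.1823  0.1388]
[ 0.5139 -0.1918  0.2892] [ 0.5449 -0.1901  0.4051]
```

View pics/p1.png

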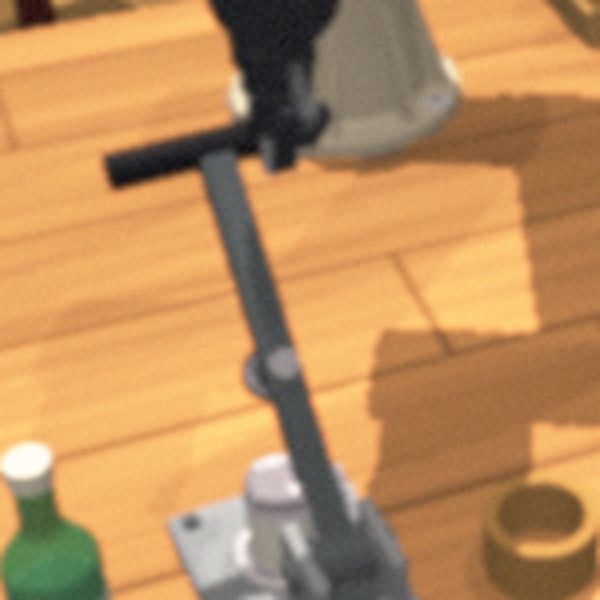

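send_rows:
  deltas:
    - [[0, 0, 0, 0, 0, 0], [0, 0, 0, 0, 0, 0], [0, 0, 0, 0, 0, 0], [0, 0, 0, 0, 0, 0], [0, 0, 0, 0, 0, 0], [0, 0, 0, 0, 0, 0]]
  jaw: 1
  force: 40

```text
clock: 21.6
tcp_pos: [0.5158, -0.1923, 0.2893]
orientation: [-0.094, 0.681, 0.719, -0.099]
wrist_force: [-0.2, 0.3, -0.5]
finger_gap: 0.0856
```

send_rows:
  deltas:
    - [[0.5, 0, 2, 0, 0, 0], [1.3, 0, 5, 0, 0, 0], [2.3, 0.1, 9, 0, 0, 0], [3.1, 0.1, 12, 0, 0, 0], [3.1, 0.1, 12, 0, 0, 0]]

```text
clock: 22.1
tcp_pos: [0.5486, -0.1919, 0.4133]
orientation: [-0.089, 0.682, 0.72, -0.097]
wrist_force: [0.3, 0.2, -0.5]
finger_gap: 0.0853
```

```bash
python3 look.py r1 180 140 330 290 4; python3 - <<'E'
from rot import *
st=get_state(); w,x,y,z=st['orientation']; R0=Ro.from_quat([x,y,z,w])
T=np.radians(40); Rz=np.array([np.sin(T),0,-np.cos(T)]); Ry=np.array([0,1,0.]); 
Rg=Ro.from_matrix(np.stack([np.cross(Ry,Rz),Ry,Rz],1))
print(st['tcp_pos'],(Rg*R0.inv()).as_rotvec(degrees=True))
E
```

```text
tcp [ 0.5484 -0.1919  0.4107] [-0.0914  0.6813  0.7196 -0.098 ] q [-0.4117  0.6634  1.0195  2.1672 -0.1215  1.1191] 22.15 tcp px (np.float64(247.5198026399356), np.float64(140.99960213861144))
[ 0.5484 -0.1919  0.4107] [-18.3819 -43.2991  87.8724]
```

View pics/r1.png

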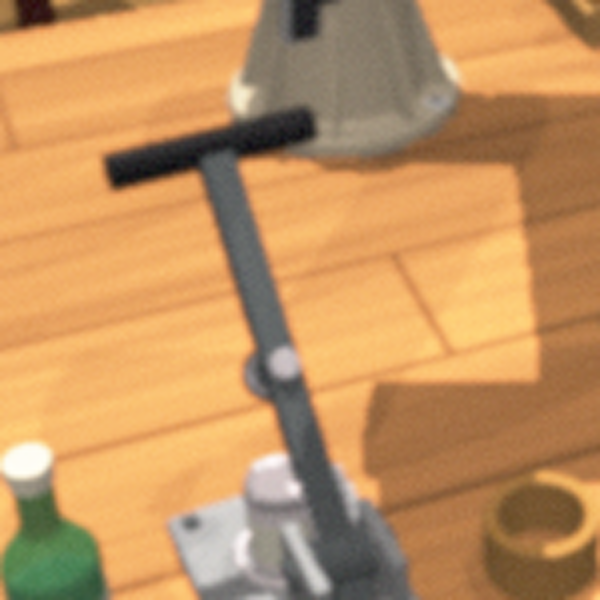

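send_rows:
  deltas:
    - [[-4, 0, 0.5, -1.5, -3.6, 7.3], [-8, -0.5, 0.5, -3, -7.2, 14.6], [-12, -1, 0, -4.6, -10.8, 22], [-13.8, -1.5, -3, -6.1, -14.4, 29.3], [-13.8, -2, -6.5, -7.7, -18, 36.6], [-13.8, -2.5, -10, -9.2, -21.6, 44], [-13.8, -3, -14, -10.7, -25.3, 51.3], [-13.8, -3.5, -18, -12.3, -28.9, 58.6], [-13.5, -3.5, -21, -13.8, -32.5, 66], [-13, -3.5, -24, -15.4, -36.1, 73.2], [-12.4, -3.5, -26.2, -17, -39.7, 80.5], [-11.8, -3.5, -26.2, -18.4, -43.3, 87.9]]
  jaw: 0.6

```text
clock: 23.35
tcp_pos: [0.425, -0.221, 0.1415]
orientation: [0.318, 0.045, 0.947, -0.006]
wrist_force: [0.0, 0.9, -0.5]
finger_gap: 0.0679
```

send_rows:
  deltas:
    - [[0, 0, 0, 0, 0, 0], [0, 0, 0, 0, 0, 0]]

```text
clock: 23.55
tcp_pos: [0.4273, -0.2259, 0.146]
orientation: [0.318, 0.049, 0.947, -0.009]
wrist_force: [-0.3, 0.7, 0.8]
finger_gap: 0.0681
```

```bash
python3 look.py s1 180 180 330 290 5; python3 look.py s2 340 130 470 240 5 top; python3 - <<'E'
from rot import *
st=get_state(); w,x,y,z=st['orientation']; R0=Ro.from_quat([x,y,z,w])
T=np.radians(40); Rz=np.array([np.sin(T),0,-np.cos(T)]); Ry=np.array([0,1,0.]); 
Rg=Ro.from_matrix(np.stack([np.cross(Ry,Rz),Ry,Rz],1))
print(st['tcp_pos'],(Rg*R0.inv()).as_rotvec(degrees=True))
d=np.load('pics/s2.npz')
W=d['W'].reshape(-1,3)
for f in('scene0','g1','s1','g2','s2'):
    W=np.load('pics/%s.npz'%f)['W'].reshape(-1,3)
    m=(np.hypot(W[:,0]-.582,W[:,1]+.226)<.02)&(W[:,2]>.06)&(W[:,2]<.11); print(f,m.sum(),np.median(W[m],0),np.percentile(W[m][:,2],[50,80,95]) if m.sum() else '')
E
```

```text
tcp [ 0.4281 -0.2261  0.147 ] [ 0.3186  0.0485  0.9466 -0.0097] q [-0.9556 -0.1713 -0.9011  0.3881  0.4819 -0.7402] 23.6 tcp px (np.float64(232.1658768930755), np.float64(207.42355829694256))
tcp [ 0.4287 -0.2262  0.1476] [ 0.319   0.0477  0.9465 -0.0099] q [-0.9549 -0.1714 -0.9001  0.3882  0.4823 -0.7408] 23.65 tcp px (np.float64(400.2888513142518), np.float64(255.6563603009753))
[ 0.4287 -0.2262  0.1476] [-0.8013 -2.7413  5.5234]
scene0 0 [nan nan nan] 
g1 90 [ 0.5824 -0.2307  0.0925] [0.0925 0.0937 0.0946]
s1 98 [ 0.5809 -0.2294  0.0849] [0.0849 0.0862 0.0879]
g2 91 [ 0.578  -0.2216  0.092 ] [0.092  0.0945 0.097 ]
s2 97 [ 0.5785 -0.2228  0.0843] [0.0843 0.0869 0.0894]
  return _methods._mean(a, axis=axis, dtype=dtype,
  ret = um.true_divide(
```

View pics/s1.png

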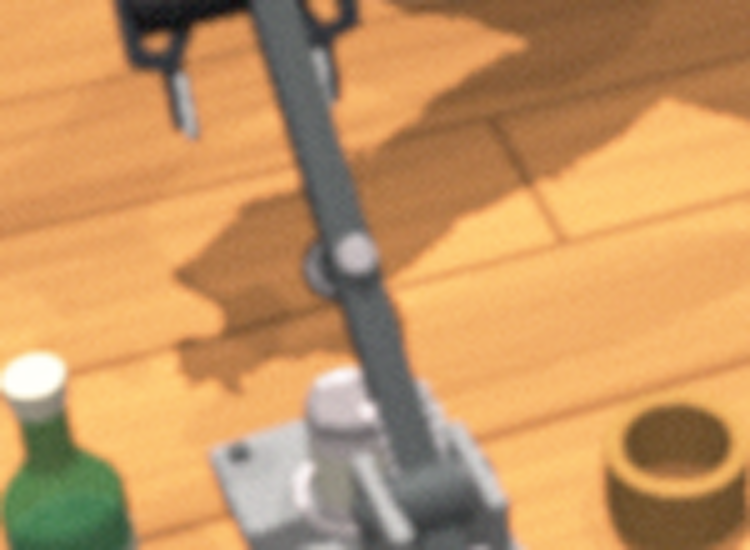

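View pics/s2.png

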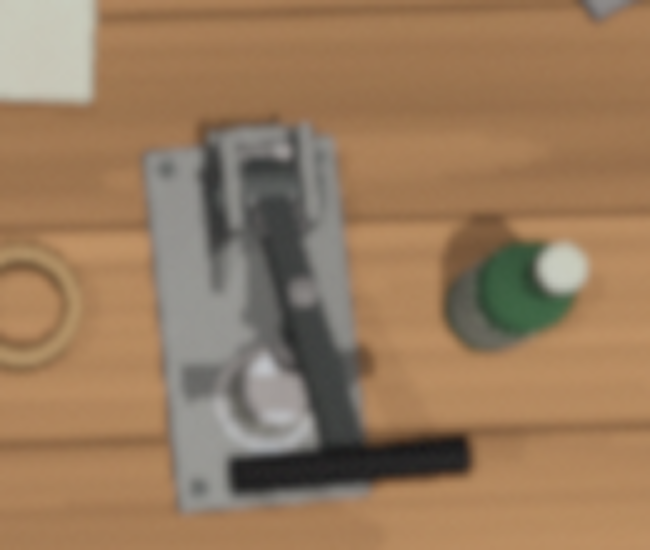

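send_rows:
  deltas:
    - [[1.5, 0, -0.5, -0.8, -2.7, 5.5], [4, 0, -1.2, -0.8, -2.7, 5.5], [7, 0, -2.5, -0.8, -2.7, 5.5], [9.7, 0, -4.2, -0.8, -2.7, 5.5], [12.2, 0, -6, -0.8, -2.7, 5.5], [14.3, 0, -8.1, -0.8, -2.7, 5.5], [15.6, 0, -9.6, -0.8, -2.7, 5.5], [16.4, 0, -10.4, -0.8, -2.7, 5.5], [16.4, 0, -10.4, -0.8, -2.7, 5.5], [16.4, 0, -10.4, -0.8, -2.7, 5.5]]

```text
clock: 24.65
tcp_pos: [0.5928, -0.226, 0.0437]
orientation: [0.342, -0.001, 0.94, 0.0]
wrist_force: [-0.8, 0.3, 0.3]
finger_gap: 0.0686
```

```bash
python3 look.py t1 180 180 330 290 5; python3 -c "
from h import *;print(get_state()['wrist_force'])"
```

```text
tcp [ 0.5927 -0.2264  0.0441] [ 0.3422 -0.0007  0.9396  0.    ] q [-0.6906  0.2761 -0.8254 -0.1049  0.4225 -0.5656] 24.7 tcp px (np.float64(251.64466171964392), np.float64(272.40887122423493))
[ 0.01584827  0.08328213 -0.05653115]
```

View pics/t1.png

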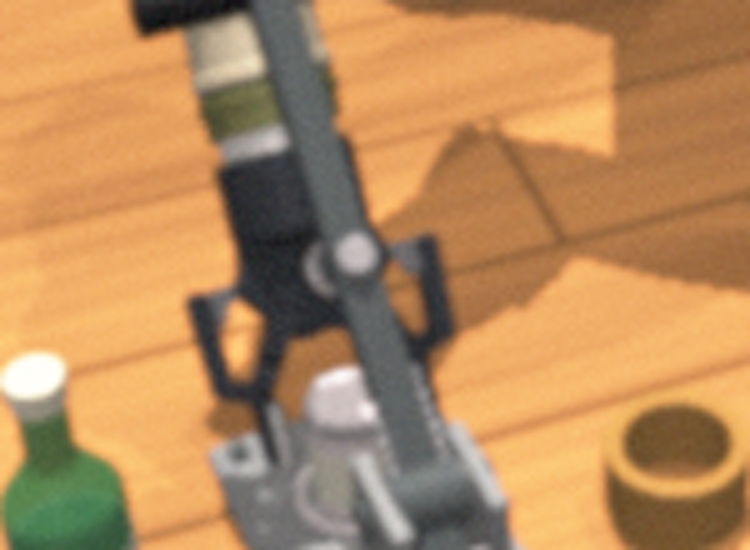

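send_rows:
  deltas:
    - [[0, 0, 0, 0, 0, 0], [0, 0, 0, 0, 0, 0], [0, 0, 0, 0, 0, 0], [0, 0, 0, 0, 0, 0], [0, 0, 0, 0, 0, 0]]
  jaw: -0.2
  force: 40

```text
clock: 25.2
tcp_pos: [0.5929, -0.2269, 0.0445]
orientation: [0.343, -0.001, 0.939, -0.0]
wrist_force: [-4.7, 0.1, 6.9]
finger_gap: 0.047
```

send_rows:
  deltas:
    - [[0, 0, 0.5, 0, 0, 0], [0, 0, 1.2, 0, 0, 0], [0, 0, 2, 0, 0, 0], [-1, 0, 2.4, 0, 0, 0], [-3, 0, 2.4, 0, 0, 0], [-5.5, 0, 2.6, 0, 0, 0], [-8.5, 0, 3.5, 0, 0, 0], [-11.5, 0, 5.5, 0, 0, 0], [-14, 0, 8, 0, 0, 0], [-15, 0, 11, 0, 0, 0], [-15, 2, 12, 0, 0, 0], [-15, 2, 12, 0, 0, 0]]

```text
clock: 26.4
tcp_pos: [0.4421, -0.2057, 0.165]
orientation: [0.343, -0.001, 0.939, -0.001]
wrist_force: [0.0, -1.0, -2.8]
finger_gap: 0.0467
```

```bash
python3 look.py u1 180 120 330 290 3; python3 -c "
from h import *;print(get_state()['wrist_force'])"
```

```text
tcp [ 0.4421 -0.206   0.164 ] [ 0.3423 -0.0011  0.9396 -0.0007] q [-0.941  -0.189  -0.8933  0.4066  0.5464 -0.8123] 26.45 tcp px (np.float64(239.88378024441732), np.float64(203.66817593426913))
[ 0.07414643 -0.2294999  -2.42387967]
```

View pics/u1.png

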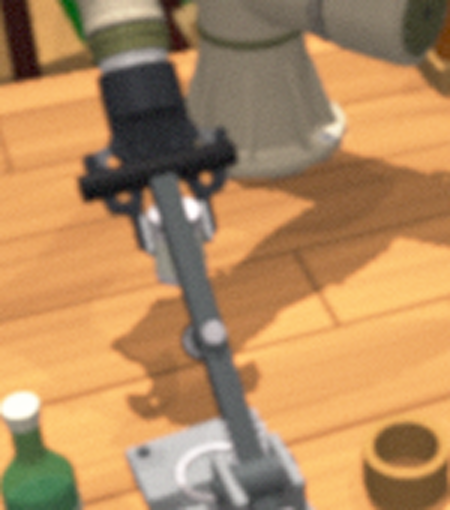

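send_rows:
  deltas:
    - [[0, 3, 0, 0, 0, 0], [0, 7.5, 0, 0, 0, 0], [1, 12, 0, 0, 0, 0], [3, 16, 0, 0, 0, 0], [5, 20, 0, 0, 0, 0], [7.5, 24, 0, 0, 0, 0], [10, 28, 0, 0, 0, 0], [12.5, 32, 0, 0, 0, 0], [14.7, 34.5, 0, 0, 0, 0], [15.7, 35.2, -1, 0, 0, 0], [15.7, 35.2, -3, 0, 0, 0], [15.7, 35.2, -3, 0, 0, 0]]

```text
clock: 27.65
tcp_pos: [0.5964, 0.1457, 0.1274]
orientation: [0.337, -0.002, 0.941, -0.0]
wrist_force: [-1.4, -0.5, -2.2]
finger_gap: 0.0468
```

```bash
python3 look.py v1 330 150 480 260 5; python3 look.py v2 200 160 330 260 5 top; python3 fit.py | grep -E "^(jar|can)"
```

```text
tcp [0.597  0.1454 0.129 ] [ 0.3383 -0.0013  0.941  -0.0002] q [ 0.1571  0.0621 -0.8217  0.0029 -0.0993  0.119 ] 27.7 tcp px (np.float64(376.68506226140437), np.float64(215.0281272408037))
tcp [0.5982 0.1453 0.1308] [ 0.3398 -0.0009  0.9405 -0.0001] q [ 0.1567  0.0604 -0.8203  0.0027 -0.0994  0.1191] 27.75 tcp px (np.float64(276.7456196416867), np.float64(203.81781707982086))
jar 168 ((627.4161376953125, 341.7206115722656), 27.147815704345703) z 0.08408634038687363 midbb [0.6283 0.3415 0.0837]
can 210 ((622.31787109375, 243.68434143066406), 29.56698989868164) z 0.06610256411259144 midbb [0.6228 0.2431 0.0642]
jar 192 ((622.369384765625, 344.140869140625), 25.57624053955078) z 0.0830515532942691 midbb [0.6224 0.3439 0.0835]
can 226 ((617.2222290039062, 243.4094696044922), 28.984586715698242) z 0.06469128827836479 midbb [0.6171 0.2448 0.066 ]
```

View pics/v1.png

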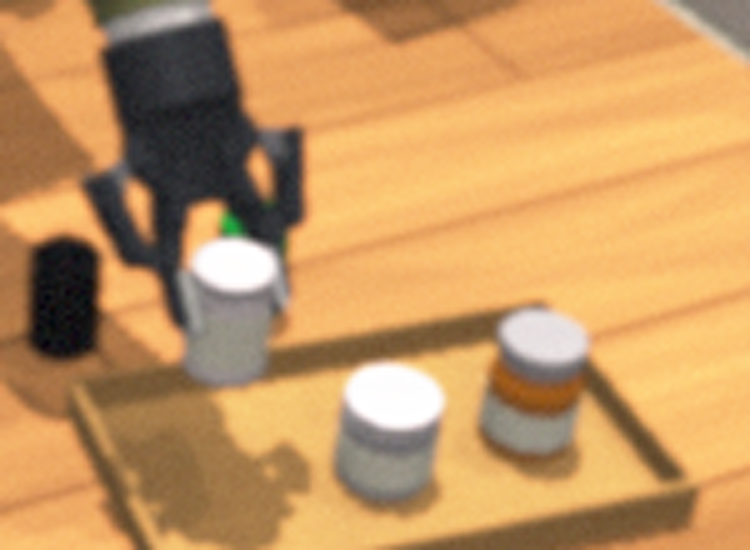

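View pics/v2.png

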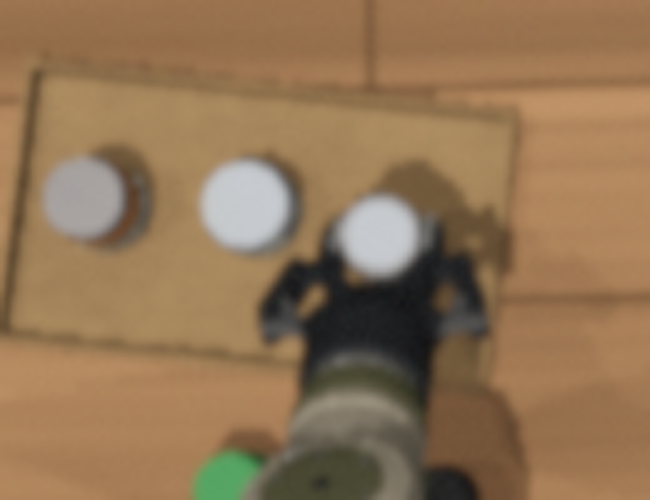

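send_rows:
  deltas:
    - [[0, 0, -2, 0, 0, 0], [0, 0, -5, 0, 0, 0], [0, 0, -7.5, 0, 0, 0], [0, 0, -8.6, 0, 0, 0], [0, 0, -9.2, 0, 0, 0], [0, 0, -9.4, 0, 0, 0], [0, 0, -9.4, 0, 0, 0], [0, 0, -9.4, 0, 0, 0]]

```text
clock: 28.55
tcp_pos: [0.6006, 0.1457, 0.0406]
orientation: [0.343, -0.001, 0.939, 0.0]
wrist_force: [-0.6, -0.5, -2.2]
finger_gap: 0.0469
```

send_rows:
  deltas:
    - [[0, 0, -0.2, 0, 0, 0], [0, 0, -0.35, 0, 0, 0], [0, 0, -0.45, 0, 0, 0], [0, 0, -0.5, 0, 0, 0], [0, 0, -0.5, 0, 0, 0]]

```text
clock: 29.05
tcp_pos: [0.6008, 0.1458, 0.0356]
orientation: [0.343, -0.001, 0.939, 0.0]
wrist_force: [-2.4, 0.5, 5.3]
finger_gap: 0.0471
```

Contact felt: Fz went from -2.2 to +5.3 N. I'll release and back out.

send_rows:
  deltas:
    - [[0, 0, 0, 0, 0, 0], [0, 0, 0, 0, 0, 0], [0, 0, 0, 0, 0, 0], [0, 0, 0, 0, 0, 0], [0, 0, 0, 0, 0, 0]]
  jaw: 0.6

```text
clock: 29.55
tcp_pos: [0.5996, 0.1457, 0.0341]
orientation: [0.342, -0.001, 0.94, 0.0]
wrist_force: [0.1, 0.0, -1.3]
finger_gap: 0.0683
```

send_rows:
  deltas:
    - [[-0.3, 0, 0.8, 0, 0, 0], [-1, 0, 2.5, 0, 0, 0], [-1.5, 0, 5, 0, 0, 0], [-2, 0, 8.5, 0, 0, 0], [-3, 0, 12.5, 0, 0, 0], [-5, 0, 16, 0, 0, 0], [-8, -2, 20, 0, 0, 0], [-12, -4, 22, 0, 0, 0], [-15, -6, 22, 0, 0, 0], [-15, -6, 22, 0, 0, 0]]

```text
clock: 30.55
tcp_pos: [0.4463, 0.0844, 0.2554]
orientation: [0.343, 0.0, 0.939, -0.0]
wrist_force: [-0.5, -0.5, -0.1]
finger_gap: 0.0685
```

```bash
cat > fin.py <<'E'
from h import *
np.set_printoptions(precision=4,suppress=True)
for n in('scene','top'):
    p=read_camera(n); W=cloud(p).reshape(-1,3); save(p,'end_%s.png'%n)
    for nm,c,zr in(('tin',(.589,.1465),(.066,.095)),('jar',(.622,.342),(.078,.095)),('can',(.618,.243),(.058,.075)),('tape',(.645,-.065),(.04,.06)),('bottle',(.63,-.37),(.17,.23))):
        q=W[(np.hypot(W[:,0]-c[0],W[:,1]-c[1])<.05)&(W[:,2]>zr[0])&(W[:,2]<zr[1])]
        if len(q): r=cv2.minEnclosingCircle((q[:,:2]*1000).astype(np.float32)); print(n,nm,len(q),r,'z',np.median(q[:,2]))
    H=W[(W[:,2]>.297)&(W[:,0]<.58)&(W[:,0]>.48)&(W[:,1]<-.12)&(W[:,1]>-.33)]; print('handle',len(H),H.mean(0),H.max(0))
print(get_state())
E
python3 fin.py
```

```text
scene tin 172 ((593.2161865234375, 144.42149353027344), 26.521642684936523) z 0.07573002037416107
scene jar 164 ((626.8353271484375, 343.81500244140625), 26.739696502685547) z 0.08377877178338358
scene can 206 ((621.5145263671875, 243.1493682861328), 29.178024291992188) z 0.06579155311538173
scene tape 322 ((646.2646484375, -65.70887756347656), 43.21472930908203) z 0.04808337667177137
scene bottle 206 ((639.4146118164062, -379.6768798828125), 15.316719055175781) z 0.20021387393041518
handle 563 [ 0.5295 -0.2342  0.3126] [ 0.5492 -0.1661  0.3234]
top tin 172 ((588.0478515625, 145.675537109375), 23.829072952270508) z 0.07485711766837297
top jar 185 ((622.6126098632812, 344.62640380859375), 25.954811096191406) z 0.08283146156875577
top can 224 ((618.2224731445312, 243.10791015625), 29.236675262451172) z 0.06467433563018521
top tape 208 ((643.2197265625, -64.8469467163086), 39.801876068115234) z 0.04796996300581266
top bottle 91 ((635.8992919921875, -378.0732116699219), 14.120511054992676) z 0.20341669630633216
handle 457 [ 0.5192 -0.2294  0.3155] [ 0.5434 -0.1655  0.3252]
{'clock': 30.65, 'joint_pos': array([ 0.0201, -0.4666, -0.8558,  0.4803, -0.0127,  0.0153]), 'qvel': array([ 0.0182,  0.0574,  0.0195, -0.0247, -0.0012,  0.0021]), 'tau': array([ -0.1708, -10.25  ,  34.7334,  -5.831 ,  -0.0304,  -0.0277]), 'tcp_pos': array([0.4494, 0.0852, 0.2556]), 'orientation': array([ 0.3435, -0.0001,  0.9391,  0.0001]), 'wrist_force': array([ 0.3178, -0.2534, -0.0633]), 'ft_torque': array([0.0205, 0.5255, 0.0264]), 'finger_gap': 0.06819470678375769}
```

View pics/end_scene.png

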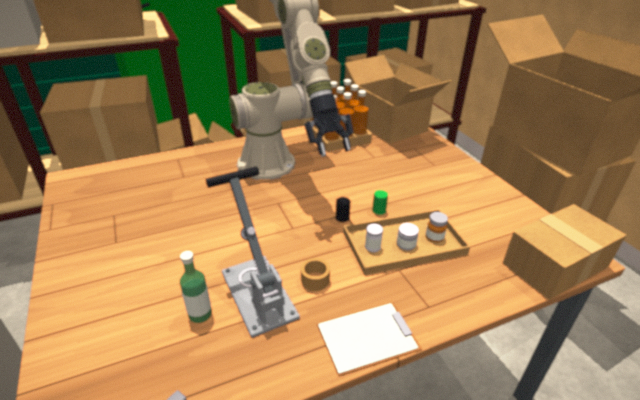

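View pics/end_top.png

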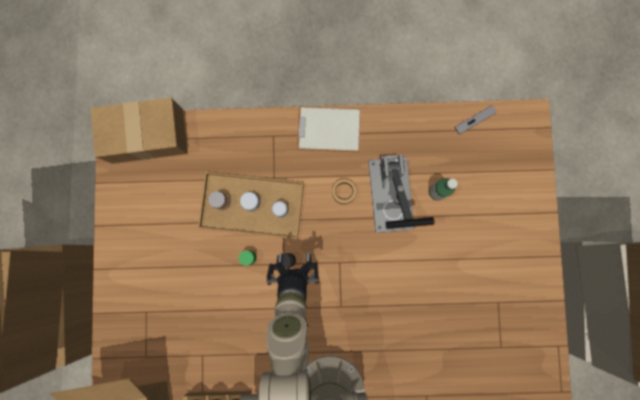

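```bash
python3 -c "
from workcell import *;print(hand_in())"
```

```text
the job is handed in; nothing more can be done
None
```

The job is done and handed in at about 30.7 s of the 72 s limit. The tin's lid is fully home, the press arm is back at its upper stop, and the tin stands upright in the tray at its old place.

- **Lid:** In the nest, the lid's top measured 92 mm above the bench before pressing and 84 mm after, which is the closed height on the 14 mm base plate. Back in the tray it reads about 75 mm, again the closed height above the 5 mm floor.
- **Press arm:** I pulled the handle down to about 0.83 rad, just past level, with about 28 N vertical at the wrist. I then guided the arm up at about 0.25 rad/s and let go only at the stop. The camera heights of the handle match those at the start.
- **Other goods:** The jar, can and tape measured within about 2 mm of where they started. I had no matching start figure for the bottle; in both end pictures it stands where it did. I never touched the black and green look-alikes; the end scene picture shows both in place, though the gripper hides the black one in the top view.
- **Disagreement between cameras:** The two cameras differed by about 5 mm in x throughout. I worked from values between the two, and the tin fitted the nest without trouble.

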